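# Pack the right-size sample jars and shut the case

### The job

The storage case must hold only the amber jars that are 62 mm wide and 38 mm tall: take out any taller or slimmer look-alikes and stand them in the green tray, along with those on the mat, and stand all the right-size jars in the case. Then lower the lid, without slamming it, until it is fully closed. Do not disturb the reagent bottle, the tin or the spray bottle.

Things in the scene. Friction and masses are not known exactly. Their poses are not given: they have to be found in the camera images.
- case: Flat pale grey case, fixed: outside 180 (x) by 232 (y) by 49 mm tall, walls and floor 5 mm. Origin: centre of its underside; z up, +x to the hinge side. Room for four jars in two rows (say x -47 and +28, y +/-55 mm; farther towards +x the open lid is in the gripper's way). A 38 mm jar stands 6 mm below the rim; a 52 mm jar sticks out 8 mm, so the lid cannot close.
- lid (a joint): Angle of the case's clear lid, rad: 0 = closed flat on the rim, 2.0 = open at its stop (past upright, leaning away from the jars); starts at 1.85 to 2.0. The hinge is stiff (0.32 N m friction, lid weight at most 0.23 N m): the lid stays where left and must be brought all the way down; pushing its outer face near the tab takes 1 to 4 N. Plate 180 by 232 by 5 mm, 0.25 kg.
- lid_hinge (a point): Point on the lid's hinge axis, at the middle of the case's far (+x) top edge, at the level of the lid's underside (x = +90 mm, y = 0, z = 49 mm in the case's frame). The axis runs along the case's y.
- lid_tab (a point): Outer (upper when closed) face of the blue tab in the middle of the lid's free edge, 190 mm from the hinge axis. The tab is 80 mm wide and 5 mm thick and sticks out 20 mm past the edge of the lid.
- tray: Green open tray for odd sizes, fixed to the bench: outside 318 mm (x) by 134 mm (y) by 34 mm tall, walls and floor 4 mm. Origin: centre of its underside. It stands on one side of the case, left or right.
- mat: White paper mat lying flat on the bench, 310 by 220 mm, less than 2 mm thick, on the other side of the case from the tray. Origin: its centre, on the bench (the jars on it stand at bench height).
- jar_a: Low amber glass jar with a flat white screw cap and a thick heavy bottom, a plain round cylinder 62 mm in diameter and 38 mm tall over the cap (the right size). Origin: centre of its underside; z up along the jar. Starts standing in the case, where it belongs.
- jar_b: Low amber glass jar with a flat white screw cap and a thick heavy bottom, a plain round cylinder 62 mm in diameter and 38 mm tall over the cap (the right size). Origin: centre of its underside; z up along the jar. Starts standing on the paper mat. May be absent.
- jar_c: Low amber glass jar with a flat white screw cap and a thick heavy bottom, a plain round cylinder 62 mm in diameter and 38 mm tall over the cap (the right size). Origin: centre of its underside; z up along the jar. Starts standing on the paper mat. May be absent.
- jar_d: Low amber glass jar with a flat white screw cap and a thick heavy bottom, a plain round cylinder 62 mm in diameter and 38 mm tall over the cap (the right size). Origin: centre of its underside; z up along the jar. Starts standing on the paper mat. May be absent.
- jar_e: Low amber glass jar with a flat white screw cap and a thick heavy bottom, a plain round cylinder 62 mm in diameter and 52 mm tall over the cap (wrong: too tall). Origin: centre of its underside; z up along the jar. Starts standing in the case. May be absent.
- jar_f: Low amber glass jar with a flat white screw cap and a thick heavy bottom, a plain round cylinder 52 mm in diameter and 38 mm tall over the cap (wrong: too slim). Origin: centre of its underside; z up along the jar. Starts standing in the case. May be absent.
- jar_g: Low amber glass jar with a flat white screw cap and a thick heavy bottom, a plain round cylinder 62 mm in diameter and 52 mm tall over the cap (wrong: too tall). Origin: centre of its underside; z up along the jar. Starts standing on the paper mat.
- jar_h: Low amber glass jar with a flat white screw cap and a thick heavy bottom, a plain round cylinder 52 mm in diameter and 38 mm tall over the cap (wrong: too slim). Origin: centre of its underside; z up along the jar. Starts standing on the paper mat.
- reagent: Bystander: large amber reagent bottle, 72 mm across, 170 mm tall, standing beyond the work. Origin: centre of its underside.
- tin: Bystander: brass-coloured tin, 80 mm across, 110 mm tall, standing beyond the work. Origin: centre of its underside.
- spray: Bystander: white spray bottle with a red trigger head, about 80 mm across, 195 mm tall, standing off to the left. Origin: centre of its underside.
Mind the look-alikes: they are no part of the job. What is shaped like the jar_g but pink or red is not meant.

How it is judged:
By the outcome, as a careful person would: the job done as asked, in the order asked, and still so for the second after the job is handed in, with the robot touching nothing.
Of jar_b, jar_c, jar_d only 2 to 3 are there at a start; the rules pass over those that are not, and their reading is None.
Of jar_e, jar_f only 1 to 2 are there at a start; the rules pass over those that are not, and their reading is None.
At some moment in a run one of jar_b, jar_c, jar_d, jar_g, jar_h may be knocked a few centimetres aside while the robot is not near it.
It also fails if it takes over 210 s, if anything falls off the work surface, if the arm or the gripper's body presses on something with over 40 N, if the wrist force passes 120 N, or if a joint passes its speed limit or range.

### The arm

A 7-joint arm with a two-finger parallel gripper is mounted at the origin on the work surface. World frame = base frame: x ahead of the robot, y to its left, z up, the work surface at z = 0. Lengths are in m, angles in rad, forces in N, time in s.
With the tool pointing down it reaches from about 0.35 to 0.9 m from the base axis. Payload 7.2 kg.
Tool frame: the origin (TCP) lies at the very end of the fingers, on their centre line; the grasp point (between the pads) lies 19 mm behind it; z points along the fingers, y is the line along which they close (so a half turn about z gives the same grasp; the last joint's range is limited). The gripper opens to 88 mm and grips with 3 to 60 N. Pads are 20 mm wide; open, the fingers measure 115 mm over their backs; the gripper's body (75 mm by 178 mm) begins 61 mm behind the grasp point.
Start: joints at [1.052, 0.411, -0.013, 1.596, 0.006, 1.134, -0.082], TCP at [0.272, -0.563, 0.19] pointing down, gripper open.
Joint ranges: [-2.95, 2.95], [-0.29, 1.99], [-1.47, 1.44], [0.14, 2.54], [-1.03, 4.17], [0.13, 1.85], [-2.86, 2.86]. Speed limits (rad/s): [2.39, 2.39, 3.01, 3.01, 3.14, 3.14, 3.14].

### API

Orientations are given as a unit quaternion [w, x, y, z].
In Python, from rig import telemetry, cams, env gives the robot as it stands.
- The arm moves only by the tool play_rows, never from a script. Its argument "steps" is a list that holds one entry, the list of rows, each a list of 6 numbers: the shift along the tool's x, y, z scaled (see below), then the turn, a rotation vector about the tool's x, y, z scaled (see below). In form: [[[dx, dy, dz, wx, wy, wz], ...]]. A call has exactly 8 rows; each row shifts and turns the commanded pose from where the row before left it, along the tool's axes as they then stand; what a row does not reach is not made up. The controller multiplies each number of a shift by 0.6 m and each number of a turn by pi/2 rad. A row lasts 1/12 s, in which the tool goes at most 41.7 mm and 7.16 degrees, less where a joint would pass 70% of its speed; a pose out of reach is approached as far as the arm can. A call with a number of a shift or a turn outside -1 to 1 is refused whole. A call with a gripper value outside its range is refused whole. "claw" is the opening, from -1 (shut) to 1 (fully open), set as the call begins (left out, the last holds). The fingers move at their own pace and stop on an object; "squeeze" is the grip in N (left out, the last holds). Time passes only in rows, so rows that do not move let the fingers close, or fill a call up. It gives the time, the measured TCP pose, the force, the opening and the grip force at its end, in the units of the state.
- telemetry.state(): the state, without advancing time (a new reading comes with each control period).
- cams.camera(name): name is "scene" or "top" or "wrist"; returns a dict with "img" (384x512x3 uint8, red, green, blue), "camera_matrix" (3x3 intrinsics, pixels), "R" (3x3) and "t" (3): a world point X has camera coordinates R X + t; the wrist camera has in their place "mount" (4x4, takes a point from camera to tool coordinates, whose origin is the TCP and whose axes are the flange's). Camera axes: x right, y down, z forward; pixel columns grow to the right and rows downward; lengths in m; the calibration is good to about 2 mm. A picture is of the moment at which its call begins: read the wrist's pose just before it. There is no depth.
- env.hand_in(): hands the job in; it is judged then, once.
The state is a dict: "t": time; "joints": joint angles; "dq": joint speeds; "tau": joint torques, N m; "eef_pos": TCP position; "tool_rot": TCP orientation; "contact_force": force on the tool from outside, world axes, zero at the start; "ft_torque": the same for the moment, N m; "width": opening from 0.0 (shut) to 1.0 (fully open); "grip_force": force on a finger pad.
Only numpy, scipy, OpenCV 4.12 (cv2) and the standard library are available. Lean on these libraries where they do the work, as an engineer would, in place of code of your own. Each camera call takes 0.05 s, during which the arm holds its last target. There are 200 camera calls.

## Working session

There is one attempt and no reset: what is moved stays moved. The work goes in short steps, Python scripts to look and compute and a tool call to move; the robot and the scene stay as the last step left them, time stands still between calls to the robot, and variables do not carry over. Pictures are saved under pics/ and viewed, at most 14 in all, crops included, and the job is handed in when it is done.

Besides the shell and the picture viewer there is one more tool, called after "Request:" as name(argument=value, ...), one argument or row to a line, values as JSON. play_rows: Moves the arm, as the interface text tells. Its arguments: {"type":"object","properties":{"steps":{"type":"array","items":{"type":"array","items":{"type":"array","items":{"type":"number","minimum":-1,"maximum":1}}}},"claw":{"type":"number"},"squeeze":{"type":"number"}},"required":["steps"]}

```bash
ls; mkdir -p pics
python3 - <<'E'
from rig import telemetry, cams
import cv2, numpy as np
s=telemetry.state(); print(s)
for n in ("scene","top"):
    c=cams.camera(n); cv2.imwrite(f"pics/{n}0.png",cv2.cvtColor(c["img"],cv2.COLOR_RGB2BGR))
    np.savez(f"{n}0.npz",**c); print(n,c["camera_matrix"],c["R"],c["t"])
c=cams.camera("wrist"); print(c["mount"],c["camera_matrix"])
a=[cv2.imread(f"pics/{n}0.png") for n in("scene","top")]
E
```

```text
pics
{'t': 0.0, 'joints': array([ 1.05180328,  0.41192957, -0.01268959,  1.59700875,  0.00559768,
        1.13430079, -0.08219972]), 'dq': array([ 1.59841368e-03, -9.14219561e-04,  1.71220016e-03,  6.72097063e-05,
        1.41140276e-03, -6.24739686e-04, -4.53233185e-04]), 'tau': array([ 4.27467294e-04, -5.87941182e+01,  6.42230585e-01, -2.91072589e+01,
       -5.35485498e-02,  1.82750338e-02,  1.65677825e-04]), 'eef_pos': array([ 0.27201033, -0.56209882,  0.1892052 ]), 'tool_rot': array([-7.69373097e-04,  9.74704891e-01,  2.23494355e-01, -2.38376151e-04]), 'contact_force': array([ 0.6408744 , -0.18207732,  0.06653181]), 'ft_torque': array([0.04596562, 0.0644657 , 0.00368047]), 'grip_force': 0.0, 'width': 0.997626032997014}
scene [[436.40951377   0.         255.00023955]
 [  0.         436.40951377 191.75888104]
 [  0.           0.           1.        ]] [[ 0.82407562  0.56623906  0.01651341]
 [ 0.42549349 -0.59947095 -0.67793058]
 [-0.37397147  0.56569241 -0.73494043]] [-0.47193472 -0.1295831   1.80589323]
top [[458.4520905    0.         261.05584738]
 [  0.         458.4520905  193.65661065]
 [  0.           0.           1.        ]] [[ 0.01022948 -0.99966995  0.02356571]
 [-0.98087782 -0.01461221 -0.1940752 ]
 [ 0.19435549 -0.0211298  -0.98070356]] [0.05722102 0.5113111  1.29229983]
[[ 4.91378588e-04 -9.54438725e-01 -2.98406566e-01  8.24324144e-02]
 [ 9.99999837e-01  3.82654643e-04  4.22772530e-04 -3.21811468e-04]
 [-2.89323817e-04 -2.98406725e-01  9.54438758e-01 -1.95266692e-01]
 [ 0.00000000e+00  0.00000000e+00  0.00000000e+00  1.00000000e+00]] [[289.34082354   0.         253.26200065]
 [  0.         289.34082354 188.67371752]
 [  0.           0.           1.        ]]
```

View pics/scene0.png

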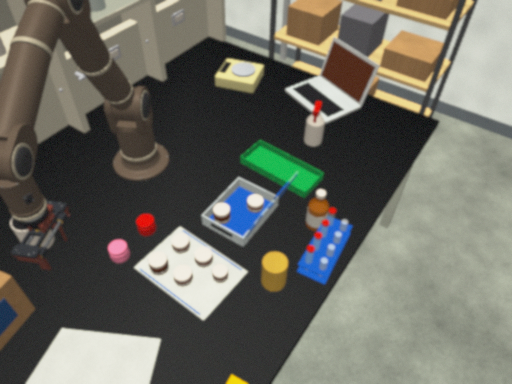

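View pics/top0.png

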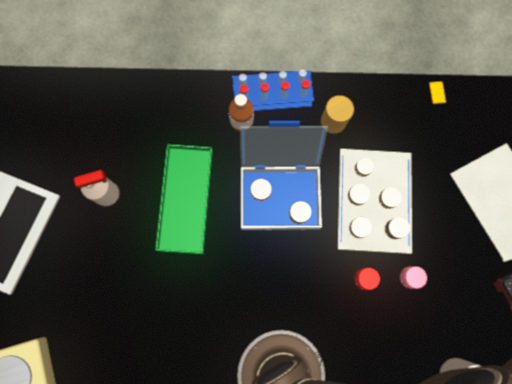

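The case (lid open) is around top pixel (282,198), with two capped jars inside at (261,189) and (301,211). The mat at (375,200) holds five jars at (365,167), (359,194), (391,197), (361,227) and (399,228). Two look-alikes are not mine: red at (367,278) and pink at (413,277). The tray is at (185,198), reagent bottle at (241,110), tin at (338,113) and spray bottle at (98,188).

```bash
cat > h.py <<'E'
import numpy as np, cv2
from scipy.spatial.transform import Rotation as Ro
from rig import telemetry, cams
def ext(c,s=None):
    """K, camera rotation (world->cam), centre"""
    if "mount" in c:
        q=s["tool_rot"]; Rt=Ro.from_quat([q[1],q[2],q[3],q[0]]).as_matrix()
        M=c["mount"]; R=(Rt@M[:3,:3]).T; C=Rt@M[:3,3]+s["eef_pos"]
    else: R=c["R"]; C=-R.T@c["t"]
    return c["camera_matrix"],R,C
def plane(e,px,z):
    K,R,C=e; p=np.atleast_2d(px).astype(float)
    d=(R.T@np.linalg.inv(K)@np.c_[p,np.ones(len(p))].T).T
    return C+d*((z-C[2])/d[:,2])[:,None]
def proj(e,X):
    K,R,C=e; q=(K@R@(np.atleast_2d(X)-C).T).T; return q[:,:2]/q[:,2:]
def tri(es,pxs):
    A=0;b=0;r=[]
    for (K,R,C),p in zip(es,pxs):
        d=R.T@np.linalg.inv(K)@np.r_[p,1];d/=np.linalg.norm(d);P=np.eye(3)-np.outer(d,d);A=A+P;b=b+P@C
    return np.linalg.solve(A,b)
def shot(n="wrist",save=None):
    s=telemetry.state(); c=cams.camera(n)
    if save:
        cv2.imwrite(f"pics/{save}.png",cv2.cvtColor(c["img"],cv2.COLOR_RGB2BGR))
    return c["img"],ext(c,s),s
def go(target,yaw=None):
    """units per whole move, tool axes; yaw of tool x in deg"""
    s=telemetry.state(); q=s["tool_rot"]; Rt=Ro.from_quat([q[1],q[2],q[3],q[0]]).as_matrix()
    d=Rt.T@(np.array(target)-s["eef_pos"])/0.6
    print("pos",s["eef_pos"].round(4),"yaw",round(np.degrees(np.arctan2(Rt[1,0],Rt[0,0])),2),"d units",d.round(4),"rows",np.ceil(abs(d)/.069))
    if yaw is not None:
        a=np.radians(yaw); T=np.array([[np.cos(a),np.sin(a),0],[np.sin(a),-np.cos(a),0],[0,0,-1]])
        print("turn units",(Ro.from_matrix(Rt.T@T).as_rotvec()/(np.pi/2)).round(4),"max/row .0507")
E
python3 - <<'E'
from h import *
c=dict(np.load("top0.npz")); e=ext(c)
for n,p,z in [("in1",(261,189),.045),("in2",(301,211),.045),("caseNL",(241,229),.049),("caseNR",(321,228),.049),("caseFL",(242,168),.049),("caseFR",(320,167),.049),("trayTL",(169,146),.034),("trayTR",(211,148),.034),("trayBL",(157,251),.034),("trayBR",(204,253),.034),
 ("matTL",(341,150),0),("matTR",(411,153),0),("matBL",(338,250),0),("matBR",(411,253),0)]+[("m",p,.04) for p in[(365,167),(359,194),(391,197),(361,227),(399,228)]]+[("red",(367,278),.05),("pink",(413,277),.05),("reag",(240,99),.17),("tin",(340,105),.11),("tab",(285,124),.22)]:
    print(n,plane(e,p,z)[0].round(3))
go((0.36,-0.22,0.30),180); go((.36,-.22,.3),0)
E
```

```text
in1 [0.525 0.064 0.045]
in2 [ 0.462 -0.054  0.045]
caseNL [0.406 0.12  0.049]
caseNR [ 0.412 -0.111  0.049]
caseFL [0.587 0.121 0.049]
caseFR [ 0.594 -0.111  0.049]
trayTL [0.656 0.342 0.034]
trayTR [0.652 0.216 0.034]
trayBL [0.341 0.361 0.034]
trayBR [0.337 0.226 0.034]
matTL [ 0.662 -0.185  0.   ]
matTR [ 0.656 -0.403  0.   ]
matBL [ 0.353 -0.168  0.   ]
matBR [ 0.347 -0.387  0.   ]
m [ 0.599 -0.247  0.04 ]
m [ 0.516 -0.227  0.04 ]
m [ 0.508 -0.322  0.04 ]
m [ 0.417 -0.23   0.04 ]
m [ 0.416 -0.341  0.04 ]
red [ 0.271 -0.24   0.05 ]
pink [ 0.275 -0.371  0.05 ]
reag [0.753 0.127 0.17 ]
tin [ 0.765 -0.163  0.11 ]
tab [0.664 0.006 0.22 ]
pos [ 0.2721 -0.5622  0.1894] yaw 25.83 d units [ 0.3803 -0.4498 -0.1838] rows [6. 7. 3.]
turn units [-3.000e-04 -1.000e-03 -1.713e+00] max/row .0507
pos [ 0.2721 -0.5622  0.1894] yaw 25.83 d units [ 0.3803 -0.4498 -0.1838] rows [6. 7. 3.]
turn units [-7.00e-04  2.00e-04  2.87e-01] max/row .0507
```

Request:
play_rows(
  steps=[
    [[0.0545,-0.0227,-0.0125,0,0,0],[0.0545,-0.0227,-0.0125,0,0,0],[0.0545,-0.0227,-0.0125,0,0,0],[0.0545,-0.0227,-0.0125,0,0,0],[0.0545,-0.0227,-0.0125,0,0,0],[0.0545,-0.0227,-0.0125,0,0,0],[0.0545,-0.0227,-0.0125,0,0,0],[0.0545,-0.0227,-0.0125,0,0,0]],
  ],
)

```text
t: 0.82
eef_pos: [0.461, -0.349, 0.2503]
tool_rot: [-0.0, 0.975, 0.223, -0.0]
contact_force: [0.4, -0.5, -0.5]
width: 0.998
grip_force: 0.0
```

Request:
play_rows(
  steps=[
    [[0,0,0,0,0,-0.05],[0,0,0,0,0,-0.05],[0,0,0,0,0,-0.05],[0,0,0,0,0,-0.05],[0,0,0,0,0,-0.05],[0,0,0,0,0,-0.05],[0,0,0,0,0,-0.05],[0,0,0,0,0,-0.05]],
  ],
)

```text
t: 1.48
eef_pos: [0.4601, -0.3504, 0.2497]
tool_rot: [-0.0, 0.857, 0.515, -0.0]
contact_force: [0.6, 0.0, 0.1]
width: 0.995
grip_force: 0.0
```

Request:
play_rows(
  steps=[
    [[0,0,0,0,0,-0.05],[0,0,0,0,0,-0.05],[0,0,0,0,0,-0.05],[0,0,0,0,0,-0.05],[0,0,0,0,0,-0.05],[0,0,0,0,0,-0.05],[0,0,0,0,0,-0.05],[0,0,0,0,0,-0.05]],
  ],
)

```text
t: 2.15
eef_pos: [0.4601, -0.3504, 0.2497]
tool_rot: [-0.0, 0.656, 0.755, -0.0]
contact_force: [-0.6, 0.0, -0.7]
width: 1.003
grip_force: 0.0
```

Request:
play_rows(
  steps=[
    [[0,0,0,0,0,-0.05],[0,0,0,0,0,-0.05],[0,0,0,0,0,-0.05],[0,0,0,0,0,-0.05],[0,0,0,0,0,-0.05],[0,0,0,0,0,-0.05],[0,0,0,0,0,-0.05],[0,0,0,0,0,-0.05]],
  ],
)

```text
t: 2.82
eef_pos: [0.4601, -0.3505, 0.2498]
tool_rot: [-0.0, 0.39, 0.921, 0.0]
contact_force: [0.5, 0.3, 0.4]
width: 0.999
grip_force: 0.0
```

Request:
play_rows(
  steps=[
    [[0,0,0,0,0,-0.05],[0,0,0,0,0,-0.05],[0,0,0,0,0,-0.05],[0,0,0,0,0,-0.05],[0,0,0,0,0,-0.05],[0,0,0,0,0,-0.05],[0,0,0,0,0,-0.05],[0,0,0,0,0,-0.05]],
  ],
)

```text
t: 3.48
eef_pos: [0.4601, -0.3505, 0.2497]
tool_rot: [-0.0, 0.087, 0.996, 0.0]
contact_force: [-0.2, -0.2, -0.7]
width: 0.998
grip_force: 0.0
```

Run:
```python
from h import *
go((.46,-.36,.24),181)
print(telemetry.state()["joints"].round(2))
```

```text
pos [ 0.4601 -0.3505  0.2497] yaw 170.05 d units [-0.0026 -0.0157  0.0162] rows [1. 1. 1.]
turn units [ 0.0002 -0.0003 -0.1217] max/row .0507
[ 0.99  0.34 -0.55  1.6   0.18  1.25  1.8 ]
```

Request:
play_rows(
  steps=[
    [[0,0,0,0,0,-0.04],[0,0,0,0,0,-0.04],[0,0,0,0,0,-0.042],[0,0,0,0,0,0],[0,0,0,0,0,0],[0,0,0,0,0,0],[0,0,0,0,0,0],[0,0,0,0,0,0]],
  ],
)

```text
t: 4.15
eef_pos: [0.4603, -0.3505, 0.25]
tool_rot: [-0.0, -0.007, 1.0, -0.0]
contact_force: [0.8, 0.5, -0.5]
width: 1.003
grip_force: 0.0
```

```bash
python3 -c "
from h import *
import pickle
pickle.dump(shot('wrist','w1'),open('w1.pkl','wb'))"
```

Request:
play_rows(
  steps=[
    [[0,0.04,0,0,0,0],[0,0.04,0,0,0,0],[0,0.04,0,0,0,0],[0,0.04,0,0,0,0],[0,0.04,0,0,0,0],[0,0.04,0,0,0,0],[0,0,0,0,0,0],[0,0,0,0,0,0]],
  ],
)

```text
t: 4.87
eef_pos: [0.4585, -0.2055, 0.2505]
tool_rot: [0.0, -0.008, 1.0, -0.0]
contact_force: [0.1, -0.2, -0.6]
width: 1.001
grip_force: 0.0
```

```bash
python3 -c "
from h import *
import pickle
pickle.dump(shot('wrist','w2'),open('w2.pkl','wb'))"
```

Request:
play_rows(
  steps=[
    [[0,0.05,0,0,0,0],[0,0.05,0,0,0,0],[0,0.05,0,0,0,0],[0,0.05,0,0,0,0],[0,0.05,0,0,0,0],[0,0,0,0,0,0],[0,0,0,0,0,0],[0,0,0,0,0,0]],
  ],
)

```text
t: 5.58
eef_pos: [0.4563, -0.0582, 0.2499]
tool_rot: [-0.0, -0.006, 1.0, -0.0]
contact_force: [-1.3, -0.7, -0.9]
width: 0.998
grip_force: 0.0
```

```bash
python3 -c "
from h import *
import pickle
pickle.dump(shot('wrist','w3'),open('w3.pkl','wb'))
a=[cv2.imread(f'pics/w{i}.png') for i in (1,2,3)]
cv2.imwrite('pics/w12.png',np.hstack(a[:2])[:, :]) if 0 else cv2.imwrite('pics/w123.png',cv2.resize(np.vstack([np.hstack(a[:2]),np.hstack([a[2],a[2]*0])]),(800,600),interpolation=cv2.INTER_AREA))"
```

```text
(no output)
```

View pics/w123.png

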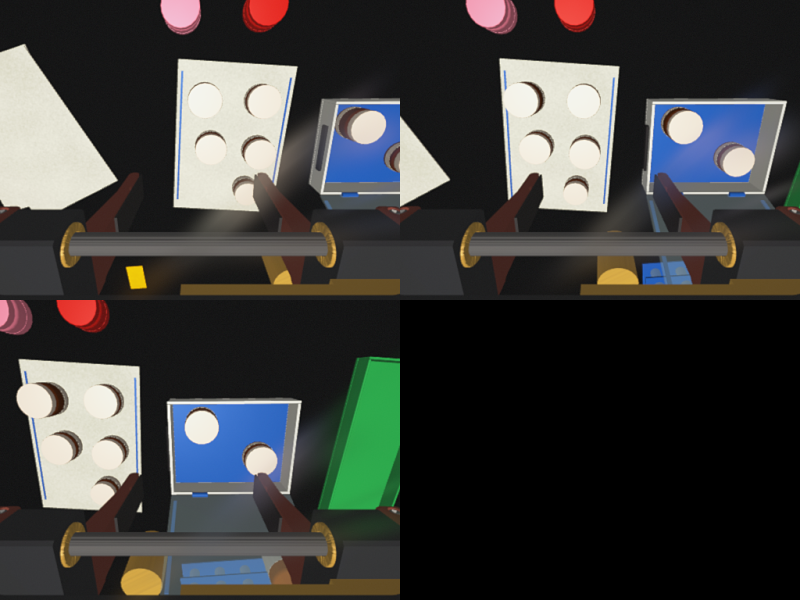

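The three wrist views show five white-capped jars on the mat, in half-scale pixels of view 1: (205,100), (263,102), (210,148), (259,153) and (246,188, partly behind a finger). The two case jars are in view 3 at (202,426) and (261,460). The red and pink look-alikes are off the mat. Next I'll fit the cap circles.

```bash
cat > fit.py <<'E'
from h import *
import pickle
from scipy.optimize import minimize
def ring(x,y,z,r,n=72):
    a=np.linspace(0,2*np.pi,n,endpoint=False); return np.c_[x+r*np.cos(a),y+r*np.sin(a),np.full(n,z)]
def prep(img):
    return cv2.GaussianBlur(img.astype(np.float32),(0,0),0.7)
def samp(g,p): 
    return cv2.remap(g,p[:,0].astype(np.float32)[:,None],p[:,1].astype(np.float32)[:,None],cv2.INTER_LINEAR)[:,0].astype(float)
def score(views,x,y,z,r,d=.0025):
    """mean radial colour step across the cap's rim"""
    t=0
    for g,e in views:
        a=samp(g,proj(e,ring(x,y,z,r-d)));b=samp(g,proj(e,ring(x,y,z,r+d)))
        t+=np.minimum(np.abs(a-b).sum(1),120).mean()
    return t/len(views)
def fit(views,x0,y0):
    best=[]
    for z in (.038,.043,.052,.057):
        for r in (.026,.031):
            c=[(score(views,x0+dx,y0+dy,z,r),x0+dx,y0+dy) for dx in np.arange(-.02,.021,.002) for dy in np.arange(-.02,.021,.002)]
            s,x,y=max(c)
            m=minimize(lambda p:-score(views,*p),[x,y,z,r],method="Nelder-Mead",options=dict(initial_simplex=np.array([[x,y,z,r],[x+.003,y,z,r],[x,y+.003,z,r],[x,y,z+.006,r],[x,y,z,r+.002]]),maxiter=400))
            best.append((-m.fun,*m.x))
    return np.array(max(best))
E
python3 - <<'E'
from fit import *
V=[]
for i in(1,2,3):
    im,e,s=pickle.load(open(f"w{i}.pkl","rb")); V.append((prep(im),e)); 
mat=[((.599,-.247),(1,2)),((.516,-.227),(0,1,2)),((.508,-.322),(0,1,2)),((.417,-.23),(0,1,2)),((.416,-.341),(0,1,2)),((.525,.064),(1,2)),((.462,-.054),(1,2))]
for (x,y),vi in mat: print((x,y),fit([V[i] for i in vi],x,y).round(4))
E
```

```text
(0.599, -0.247) [ 7.72524e+01  5.88800e-01 -2.42900e-01  3.70000e-02  2.31000e-02]
(0.516, -0.227) [ 7.20362e+01  5.18800e-01 -2.30600e-01  3.00000e-03  3.33000e-02]
(0.508, -0.322) [ 7.32691e+01  5.10300e-01 -3.25100e-01  1.90000e-03  3.32000e-02]
(0.417, -0.23) [ 7.69346e+01  4.19300e-01 -2.32700e-01  3.85000e-02  2.81000e-02]
(0.416, -0.341) [ 9.31254e+01  4.17500e-01 -3.39600e-01  5.30000e-02  2.82000e-02]
(0.525, 0.064) [1.166334e+02 5.231000e-01 6.150000e-02 4.620000e-02 2.940000e-02]
(0.462, -0.054) [ 1.20e+02  4.62e-01 -5.00e-02  4.90e-02  3.10e-02]
```

Run:
```python
import cv2,numpy as np
a=cv2.imread('pics/w1.png')[90:280,215:405]; b=cv2.imread('pics/w3.png')[120:250,200:400]
a=cv2.resize(a,(570,570),interpolation=cv2.INTER_CUBIC)
cv2.imwrite('pics/crop1.png',a)
```

```text
(no output)
```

View pics/crop1.png

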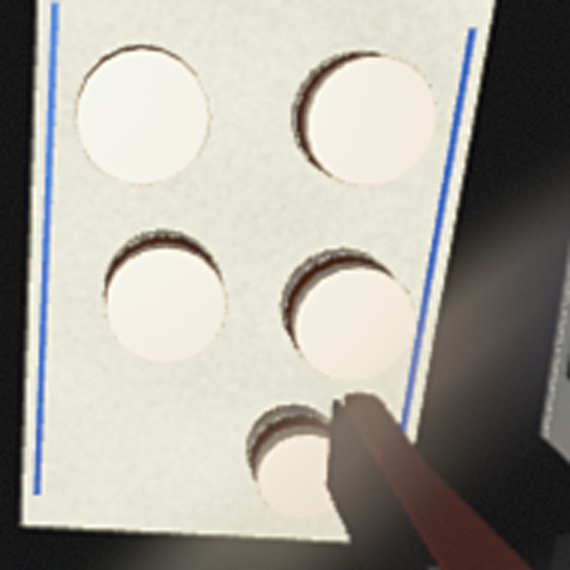

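```bash
cat > seg.py <<'E'
from fit import *
from scipy.optimize import least_squares
def cap(img,p,thr=9):
    g=cv2.bilateralFilter(img,5,12,2); mask=np.zeros((img.shape[0]+2,img.shape[1]+2),np.uint8)
    seed=tuple(int(round(v)) for v in p)
    cv2.floodFill(g.copy(),mask,seed,0,(thr,)*3,(thr,)*3,cv2.FLOODFILL_MASK_ONLY|cv2.FLOODFILL_FIXED_RANGE|(255<<8)|8)
    m=mask[1:-1,1:-1]; m=cv2.morphologyEx(m,cv2.MORPH_OPEN,cv2.getStructuringElement(cv2.MORPH_ELLIPSE,(7,7)))
    c,_=cv2.findContours(m,cv2.RETR_EXTERNAL,cv2.CHAIN_APPROX_NONE)
    if not c: return None
    return max(c,key=cv2.contourArea)[:,0].astype(float)
def fitcap(views,x0,y0,z0=.047,thr=9,fixz=None,fixr=None):
    cs=[(cap(im,proj(e,[x0,y0,z0])[0],thr),e) for im,e in views]; cs=[c for c in cs if c[0] is not None and len(c[0])>40]
    def f(p):
        z=p[2] if fixz is None else fixz; r=p[3] if fixr is None else fixr
        o=[]
        for c,e in cs:
            P=plane(e,c,z); o.append((np.hypot(P[:,0]-p[0],P[:,1]-p[1])+.0006-r)*1000)
        return np.concatenate(o)
    m=least_squares(f,[x0,y0,.045,.03],loss="soft_l1",f_scale=.5)
    return m.x, np.median(abs(f(m.x))), [len(c[0]) for c in cs]
E
python3 - <<'E'
from seg import *
V=[]
for i in(1,2,3):
    im,e,s=pickle.load(open(f"w{i}.pkl","rb")); V.append((im,e)); 
mat=[((.594,-.243),(1,2)),((.516,-.229),(0,1,2)),((.510,-.324),(0,1,2)),((.418,-.232),(0,1,2)),((.416,-.34),(0,1,2)),((.523,.062),(1,2)),((.462,-.052),(1,2))]
for (x,y),vi in mat:
  for t in (6,9,12):
    v,r,n=fitcap([V[i] for i in vi],x,y,thr=t); print((x,y),t,v.round(4),r.round(2),n)
E
```

```text
(0.594, -0.243) 6 [ 0.603  -0.2495  0.039   0.0235] 0.48 [79, 72]
(0.594, -0.243) 9 [ 0.6028 -0.2496  0.0397  0.024 ] 0.58 [80, 73]
(0.594, -0.243) 12 [ 0.4623 -0.1312  0.4456  0.1152] 0.01 [187, 86]
(0.516, -0.229) 6 [ 0.5184 -0.2305  0.0399  0.0281] 0.59 [99, 102, 103]
(0.516, -0.229) 9 [ 0.5184 -0.2307  0.0387  0.0288] 0.35 [106, 104, 104]
(0.516, -0.229) 12 [4.1570583e+03 5.5162300e+01 4.4510000e-01 4.1570517e+03] 0.03 [418, 107, 108]
(0.51, -0.324) 6 [ 0.5101 -0.3251  0.0391  0.0282] 0.51 [102, 103, 104]
(0.51, -0.324) 9 [ 0.5097 -0.3252  0.0391  0.0289] 0.4 [106, 106, 106]
(0.51, -0.324) 12 [-49.2427  -0.8768   0.4454  49.6239] 0.0 [275, 107, 111]
(0.418, -0.232) 6 [ 0.4189 -0.2321  0.0386  0.0284] 0.38 [116, 115, 117]
(0.418, -0.232) 9 [ 0.4191 -0.2324  0.038   0.0288] 0.34 [117, 115, 116]
(0.418, -0.232) 12 [ 0.4343 -0.3071 -0.135   0.0454] 9.93 [265, 116, 117]
(0.416, -0.34) 6 [ 0.4173 -0.3393  0.0512  0.0287] 0.3 [120, 122, 120]
(0.416, -0.34) 9 [ 0.4174 -0.3392  0.0515  0.0288] 0.31 [119, 122, 121]
(0.416, -0.34) 12 [ 0.4174 -0.3391  0.0518  0.0289] 0.29 [120, 122, 121]
(0.523, 0.062) 6 [0.5252 0.0628 0.0444 0.0272] 0.76 [104, 90]
(0.523, 0.062) 9 [0.5262 0.063  0.0437 0.0281] 0.61 [105, 94]
(0.523, 0.062) 12 [0.5264 0.0631 0.0435 0.0285] 0.44 [105, 103]
(0.462, -0.052) 6 [ 0.4586 -0.0514  0.0576  0.0282] 0.34 [114, 112]
(0.462, -0.052) 9 [ 0.4587 -0.0519  0.0575  0.0288] 0.31 [116, 116]
(0.462, -0.052) 12 [ 0.4589 -0.0519  0.0574  0.0289] 0.29 [117, 117]
```

Classification, from measured cap top height and radius:

| Jar | Position (x, y) | Cap top | Verdict |
|---|---|---|---|
| Case, e | (.459, -.052) | 57 mm above the bench (52 tall) | wrong |
| Case, a | (.526, .063) | 43 mm (38 tall) | right |
| Mat, g | (.417, -.339) | 52 mm | wrong |
| Mat, h | (.603, -.250) | 39 mm, slim | wrong |
| Mat | (.518, -.231) | 39 mm | right |
| Mat | (.510, -.325) | 39 mm | right |
| Mat | (.419, -.232) | 38 mm | right |

I'll take one close crop of the case to check the choice and the case corners.

Run:
```python
from h import *
a=cv2.imread('pics/w3.png')[120:260,205:395]
cv2.imwrite('pics/crop2.png',cv2.resize(a,None,fx=4,fy=4,interpolation=cv2.INTER_CUBIC))
go((.4588,-.0518,.10),181)
```

```text
pos [ 0.4563 -0.0584  0.2499] yaw -179.33 d units [-0.0044  0.0111  0.2497] rows [1. 1. 4.]
turn units [-0.0001 -0.0002 -0.0037] max/row .0507
```

View pics/crop2.png

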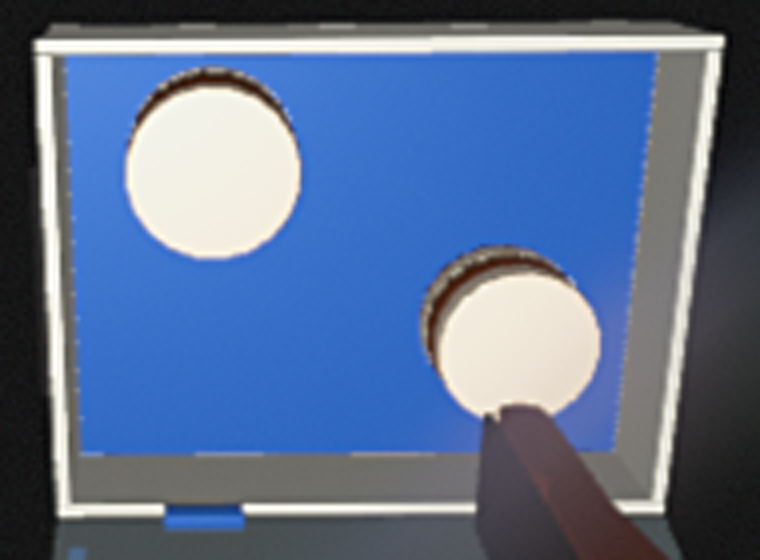

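The close crop shows the case jars at crop pixels (212,170, nearer the camera, so taller) and (517,340). The outer rim corners are at (34,41), (725,36), (58,518) and (663,514).

Run:
```python
from seg import *
im,e,s=pickle.load(open("w3.pkl","rb"))
p=np.array([(34,41),(725,36),(58,518),(663,514)])/4+[205-.4,120-.4]
P=plane(e,p,.049); print(P.round(4),P.mean(0)); 
m=np.array([[-90,-116],[-90,116],[90,-116],[90,116]])/1000
A=m; B=P[:,:2]; a=A-A.mean(0);b=B-B.mean(0); th=np.arctan2((a[:,0]*b[:,1]-a[:,1]*b[:,0]).sum(),(a*b).sum()); print("yaw",np.degrees(th))
R=np.array([[np.cos(th),-np.sin(th)],[np.sin(th),np.cos(th)]])
print("resid mm",((b-(R@a.T).T)*1000).round(1))
for q in [(-.047,-.055),(-.047,.055),(.028,-.055),(.028,.055)]: print(q,(R@np.array(q)+B.mean(0)).round(4))
```

```text
[[ 0.4155 -0.1127  0.049 ]
 [ 0.4108  0.12    0.049 ]
 [ 0.5958 -0.1087  0.049 ]
 [ 0.591   0.1233  0.049 ]] [0.50328396 0.00547601 0.049     ]
yaw 1.1652922712820828
resid mm [[-0.2 -0.4]
 [-0.2  0.4]
 [ 0.2  0. ]
 [ 0.1 -0. ]]
(-0.047, -0.055) [ 0.4574 -0.0505]
(-0.047, 0.055) [0.4552 0.0595]
(0.028, -0.055) [ 0.5324 -0.0489]
(0.028, 0.055) [0.5302 0.061 ]
```

Request:
play_rows(
  claw=0.68,
  squeeze=20,
  steps=[
    [[-0.0006,0.0014,0.03,0,0,-0.002],[-0.0006,0.0014,0.03,0,0,-0.002],[-0.0006,0.0014,0.03,0,0,0],[-0.0006,0.0014,0.03,0,0,0],[-0.0006,0.0014,0.03,0,0,0],[-0.0006,0.0014,0.03,0,0,0],[-0.0006,0.0014,0.03,0,0,0],[-0.0006,0.0014,0.03,0,0,0]],
  ],
)

```text
t: 6.3
eef_pos: [0.4589, -0.0516, 0.1048]
tool_rot: [-0.0, -0.009, 1.0, -0.0]
contact_force: [0.2, -0.1, -0.2]
width: 0.841
grip_force: 0.0
```

```bash
python3 -c "
from h import *
go((.4588,-.0518,.018),181.5)"
```

```text
pos [ 0.4589 -0.0516  0.1048] yaw -179.01 d units [ 1.000e-04 -3.000e-04  1.447e-01] rows [1. 1. 3.]
turn units [-0.0001 -0.0003 -0.0056] max/row .0507
```

Request:
play_rows(
  steps=[
    [[0,0,0.025,0,0,0],[0,0,0.025,0,0,0],[0,0,0.025,0,0,0],[0,0,0.025,0,0,0],[0,0,0.025,0,0,0],[0,0,0.0195,0,0,0],[0,0,0,0,0,0],[0,0,0,0,0,0]],
  ],
)

```text
t: 6.97
eef_pos: [0.4586, -0.0504, 0.0189]
tool_rot: [-0.001, -0.01, 1.0, 0.0]
contact_force: [-0.1, 0.4, -0.7]
width: 0.842
grip_force: 0.0
```

Request:
play_rows(
  claw=-1,
  steps=[
    [[0,0,0,0,0,0],[0,0,0,0,0,0],[0,0,0,0,0,0],[0,0,0,0,0,0],[0,0,0,0,0,0],[0,0,0,0,0,0],[0,0,0,0,0,0],[0,0,0,0,0,0]],
  ],
)

```text
t: 7.63
eef_pos: [0.4596, -0.0503, 0.02]
tool_rot: [0.001, -0.01, 1.0, -0.0]
contact_force: [-0.4, -2.6, 6.7]
width: 0.699
grip_force: 20.0
```

Request:
play_rows(
  steps=[
    [[0,0,-0.02,0,0,0],[0,0,-0.03,0,0,0],[0,0,-0.03,0,0,0],[0,0,-0.03,0,0,0],[0,0,-0.03,0,0,0],[0,0,-0.03,0,0,0],[0,0,-0.03,0,0,0],[0,0,0,0,0,0]],
  ],
)

```text
t: 8.3
eef_pos: [0.4604, -0.0492, 0.1426]
tool_rot: [0.002, -0.011, 1.0, -0.0]
contact_force: [0.6, -0.4, -3.3]
width: 0.697
grip_force: 20.0
```

```bash
python3 -c "
from h import *
go((.40,.289,.138),180)"
```

```text
pos [ 0.4604 -0.0492  0.1426] yaw -178.8 d units [0.0889 0.5657 0.0069] rows [2. 9. 1.]
turn units [-0.0005  0.0028  0.0134] max/row .0507
```

Request:
play_rows(
  steps=[
    [[0.011,0.04,0,0,0,0],[0.011,0.06,0,0,0,0],[0.011,0.065,0,0,0,0],[0.011,0.065,0,0,0,0],[0.011,0.065,0,0,0,0],[0.011,0.065,0,0,0,0],[0.011,0.065,0,0,0,0],[0.011,0.06,0,0,0,0]],
  ],
)

```text
t: 8.97
eef_pos: [0.3987, 0.242, 0.1389]
tool_rot: [-0.0, -0.01, 1.0, -0.0]
contact_force: [0.7, -0.1, -1.7]
width: 0.695
grip_force: 20.0
```

Request:
play_rows(
  steps=[
    [[0.001,0.05,0,0,0,0],[0,0.03,0,0,0,0],[0,0,0,0,0,0],[0,0,0.03,0,0,0],[0,0,0.03,0,0,0],[0,0,0.03,0,0,0],[0,0,0,0,0,0],[0,0,0,0,0,0]],
  ],
)

```text
t: 9.63
eef_pos: [0.3976, 0.287, 0.0846]
tool_rot: [-0.001, -0.01, 1.0, -0.001]
contact_force: [0.3, 0.6, -1.3]
width: 0.691
grip_force: 20.0
```

```bash
python3 -c "
from h import *
go((.40,.289,.020),180)
pickle=__import__('pickle')
pickle.dump(shot('wrist','w4'),open('w4.pkl','wb'))"
```

```text
pos [0.3976 0.287  0.0846] yaw -178.82 d units [-0.0043  0.0034  0.1076] rows [1. 1. 2.]
turn units [-0.0009 -0.0017  0.0131] max/row .0507
```

View pics/w4.png

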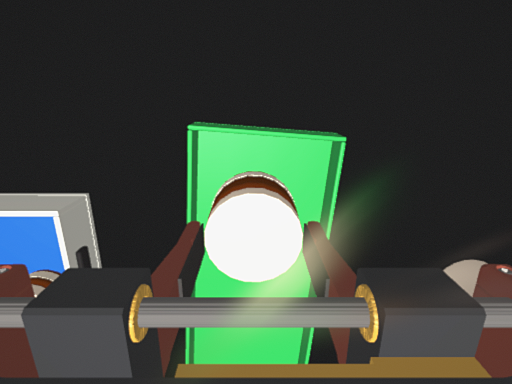

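The view shows the tall jar held upright, cap at (253,236), inside the tray outline with near corners at (190,125) and (344,137). Lowering it now.

Request:
play_rows(
  steps=[
    [[-0.004,0.003,0.03,0,0,0],[0,0,0.03,0,0,0],[0,0,0.025,0,0,0],[0,0,0.012,0,0,0],[0,0,0.006,0,0,0],[0,0,0.005,0,0,0],[0,0,0,0,0,0],[0,0,0,0,0,0]],
  ],
)

```text
t: 10.35
eef_pos: [0.4014, 0.2903, 0.0213]
tool_rot: [0.0, -0.01, 1.0, 0.0]
contact_force: [-0.3, 0.8, -1.6]
width: 0.697
grip_force: 20.0
```

Request:
play_rows(
  claw=0.68,
  steps=[
    [[0,0,0,0,0,0],[0,0,0,0,0,0],[0,0,0,0,0,0],[0,0,0,0,0,0],[0,0,-0.02,0,0,0],[0,0,-0.03,0,0,0],[0,0,-0.04,0,0,0],[0,0,-0.06,0,0,0]],
  ],
)

```text
t: 11.02
eef_pos: [0.3995, 0.2891, 0.1106]
tool_rot: [-0.002, -0.011, 1.0, -0.001]
contact_force: [1.2, -0.5, -0.1]
width: 0.838
grip_force: 0.0
```

Request:
play_rows(
  steps=[
    [[0,0,-0.05,0,0,0],[0,0,-0.05,0,0,0],[0,0,-0.05,0,0,0],[0,0,0,0,0,0],[0,0,0,0,0,0],[0,0,0,0,0,0],[0,0,0,0,0,0],[0,0,0,0,0,0]],
  ],
)

```text
t: 11.68
eef_pos: [0.4003, 0.2894, 0.1996]
tool_rot: [-0.001, -0.01, 1.0, -0.0]
contact_force: [0.2, -0.7, -0.5]
width: 0.842
grip_force: 0.0
```

Run:
```python
from seg import *
im,e,s=shot('wrist','w5'); pickle.dump((im,e,s),open('w5.pkl','wb'))
e4=pickle.load(open('w4.pkl','rb'))[1]
print("tray near corners",plane(e4,[(190,125),(344,137)],.034).round(4))
print(fitcap([(im,e)],.4,.289,.056,fixz=.056))
t,e2,_=shot('top','top1'); 
for (x,y) in [(.603,-.2495),(.5184,-.2307),(.5098,-.3252),(.419,-.2323),(.4174,-.3392),(.4,.289)]:
    try: print((x,y),fitcap([(t,e2)],x,y,.045,thr=20,fixz=.045)[0][:2].round(3),end=' ')
    except Exception as ex: print(ex)
go((.4174,-.3392,.21))
```

```text
tray near corners [[0.3375 0.2332 0.034 ]
 [0.3447 0.3627 0.034 ]]
(array([0.40067622, 0.29034981, 0.04499641, 0.02972209]), np.float64(0.2836650857730959), [136])
(0.603, -0.2495) [ 0.508 -0.297] (0.5184, -0.2307) [ 0.528 -0.265] (0.5098, -0.3252) [ 0.505 -0.314] (0.419, -0.2323) [ 0.415 -0.243] (0.4174, -0.3392) [ 0.528 -0.265] (0.4, 0.289) [0.424 0.311] pos [0.4005 0.2897 0.1997] yaw -178.81 d units [-0.0065 -1.0485 -0.0165] rows [ 1. 16.  1.]
```

Request:
play_rows(
  steps=[
    [[0,-0.045,0,0,0,0],[0,-0.065,0,0,0,0],[0,-0.067,0,0,0,0],[0,-0.067,0,0,0,0],[0,-0.067,0,0,0,0],[0,-0.067,0,0,0,0],[0,-0.067,0,0,0,0],[0,-0.067,0,0,0,0]],
  ],
)

```text
t: 12.45
eef_pos: [0.4066, -0.0191, 0.2004]
tool_rot: [-0.0, -0.01, 1.0, -0.0]
contact_force: [1.9, 1.1, -0.3]
width: 0.837
grip_force: 0.0
```

Request:
play_rows(
  steps=[
    [[0,-0.067,-0.005,0,0,0],[0,-0.067,-0.005,0,0,0],[0,-0.067,-0.005,0,0,0],[0,-0.067,-0.005,0,0,0],[0,-0.065,-0.005,0,0,0],[0,-0.06,-0.005,0,0,0],[0,-0.05,-0.005,0,0,0],[0,0,0,0,0,0]],
  ],
)

```text
t: 13.12
eef_pos: [0.4114, -0.2893, 0.2209]
tool_rot: [-0.0, -0.007, 1.0, -0.0]
contact_force: [-0.4, 0.2, -0.0]
width: 0.84
grip_force: 0.0
```

```bash
cat > look.py <<'E'
from seg import *
import sys
def look(name,lst):
    im,e,s=shot('wrist',name)
    for x,y,z in lst:
        try:
            v,r,n=fitcap([(im,e)],x,y,z,fixz=z); print((x,y),v[[0,1,3]].round(4),round(r,2),n)
        except Exception as ex: print((x,y),"fail",ex)
E
python3 - <<'E'
from look import *
look('w6',[(.4174,-.3392,.052),(.419,-.2323,.038),(.5098,-.3252,.038),(.5184,-.2307,.038),(.603,-.2495,.038)])
go((.4174,-.3392,.015))
E
```

```text
(0.4174, -0.3392) [ 0.417  -0.3391  0.0288] 0.31 [122]
(0.419, -0.2323) [ 0.419  -0.2323  0.0288] 0.33 [118]
(0.5098, -0.3252) [ 0.5106 -0.3254  0.0293] 0.39 [109]
(0.5184, -0.2307) [ 0.5189 -0.231   0.0289] 0.34 [106]
(0.603, -0.2495) [-388.5623 2127.5489 2163.1139] 45.5 [894]
pos [ 0.4119 -0.2857  0.2206] yaw -179.11 d units [-0.0082 -0.0896  0.3426] rows [1. 2. 5.]
```

Request:
play_rows(
  steps=[
    [[-0.004,-0.045,0,0,0,0],[-0.004,-0.045,0,0,0,0],[0,0,0.04,0,0,0],[0,0,0.045,0,0,0],[0,0,0.045,0,0,0],[0,0,0.045,0,0,0],[0,0,0.04,0,0,0],[0,0,0,0,0,0]],
  ],
)

```text
t: 13.83
eef_pos: [0.4162, -0.3334, 0.088]
tool_rot: [-0.003, -0.011, 1.0, 0.003]
contact_force: [-0.9, 0.5, -0.2]
width: 0.841
grip_force: 0.0
```

```bash
python3 -c "
from h import *
go((.417,-.3392,.014))"
```

```text
pos [ 0.4162 -0.3334  0.088 ] yaw -178.72 d units [-0.0019 -0.0104  0.1233] rows [1. 1. 2.]
```

Request:
play_rows(
  steps=[
    [[-0.002,-0.01,0,0,0,0],[0,0,0,0,0,0],[0,0,0.025,0,0,0],[0,0,0.03,0,0,0],[0,0,0.03,0,0,0],[0,0,0.025,0,0,0],[0,0,0.013,0,0,0],[0,0,0,0,0,0]],
  ],
)

```text
t: 14.5
eef_pos: [0.4199, -0.3428, 0.0187]
tool_rot: [-0.0, -0.01, 1.0, 0.0]
contact_force: [0.1, 0.9, 0.4]
width: 0.84
grip_force: 0.0
```

Request:
play_rows(
  claw=-1,
  steps=[
    [[0,0,0,0,0,0],[0,0,0,0,0,0],[0,0,0,0,0,0],[0,0,0,0,0,0],[0,0,0,0,0,0],[0,0,0,0,0,0],[0,0,0,0,0,0],[0,0,0,0,0,0]],
  ],
)

```text
t: 15.17
eef_pos: [0.4208, -0.343, 0.0198]
tool_rot: [0.001, -0.01, 1.0, -0.001]
contact_force: [-0.4, 1.4, 5.8]
width: 0.273
grip_force: 2.8
```

Request:
play_rows(
  steps=[
    [[0,0,-0.02,0,0,0],[0,0,-0.04,0,0,0],[0,0,-0.05,0,0,0],[0,0,-0.05,0,0,0],[0,0,-0.05,0,0,0],[0,0,-0.03,0,0,0],[0,0,0,0,0,0],[0,0,0,0,0,0]],
  ],
)

```text
t: 15.83
eef_pos: [0.4202, -0.3434, 0.1644]
tool_rot: [0.001, -0.01, 1.0, -0.001]
contact_force: [0.6, 0.2, -0.4]
width: 0.003
grip_force: 0.0
```

```bash
python3 -c "
from h import *
go((.5,.289,.16))"
```

```text
pos [ 0.4202 -0.3434  0.1644] yaw -178.84 d units [-0.1541  1.051   0.0054] rows [ 3. 16.  1.]
```

The grasp missed, with the fingers fully shut. Looking again.

```bash
python3 -c "
from h import *
import pickle
pickle.dump(shot('wrist','w7'),open('w7.pkl','wb'))"
```

```text
(no output)
```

View pics/w7.png

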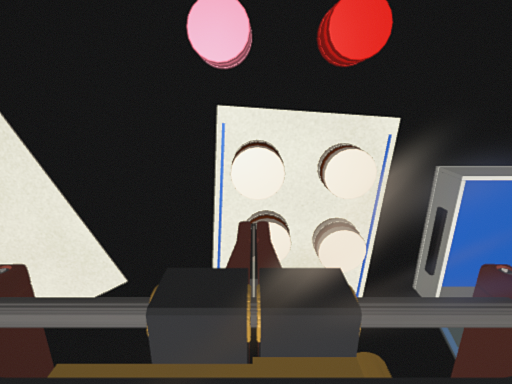

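The white jar g is still upright on the mat at about (258,172); the others are at (349,172), (270,237) and (340,243). Measuring.

Run:
```python
from look import *
im,e,s=pickle.load(open('w7.pkl','rb'))
print("tcp px",proj(e,s['eef_pos']))
for p in [(258,172),(349,172)]:
    for z in (.038,.052):
        X=plane(e,p,z)[0]
        try: v,r,n=fitcap([(im,e)],X[0],X[1],z,fixz=z); print(p,z,v[[0,1,3]].round(4),r.round(2),n)
        except Exception as ex: print(ex)
```

```text
tcp px [[252.8356465  216.59348184]]
(258, 172) 0.038 [ 0.4207 -0.339   0.0303] 0.23 [144]
(258, 172) 0.052 [ 0.4171 -0.3392  0.029 ] 0.22 [144]
(349, 172) 0.038 [ 0.4194 -0.2322  0.0292] 0.32 [142]
(349, 172) 0.052 [ 0.4158 -0.2371  0.028 ] 0.3 [142]
```

The jar has not moved, so it's unclear why the fingers found nothing. I'll open, descend again and look before closing.

Request:
play_rows(
  claw=0.68,
  steps=[
    [[0.005,0.006,0,0,0,0],[0,0,0,0,0,0],[0,0,0,0,0,0],[0,0,0,0,0,0],[0,0,0.03,0,0,0],[0,0,0.04,0,0,0],[0,0,0.04,0,0,0],[0,0,0,0,0,0]],
  ],
)

```text
t: 16.55
eef_pos: [0.4143, -0.3376, 0.0925]
tool_rot: [-0.003, -0.01, 1.0, 0.002]
contact_force: [-1.0, 0.6, -0.1]
width: 0.572
grip_force: 0.0
```

```bash
python3 -c "
from look import *
go((.4171,-.3392,.016),181)
look('w8',[(.4171,-.3392,.052)])
"
```

```text
pos [ 0.4143 -0.3376  0.0925] yaw -178.82 d units [-0.0054 -0.0033  0.1275] rows [1. 1. 2.]
turn units [ 0.0029 -0.0034  0.002 ] max/row .0507
(0.4171, -0.3392) [ 0.4171 -0.3392  0.0292] 0.22 [183]
```

View pics/w8.png

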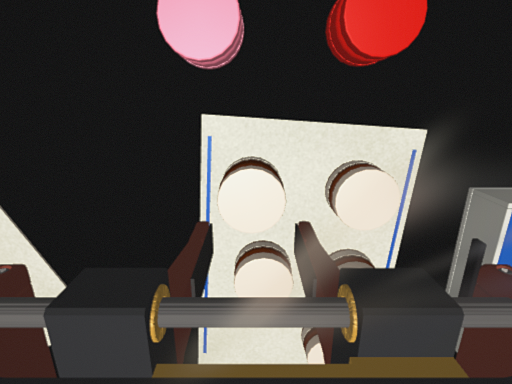

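The view shows fingers straddling the jar line, jar g at (251,195) and the next right-size jar at (264,270). I'll descend again and check before closing.

Request:
play_rows(
  steps=[
    [[-0.005,-0.003,0,0,0,0],[0,0,0,0,0,0],[0,0,0.025,0,0,0],[0,0,0.03,0,0,0],[0,0,0.03,0,0,0],[0,0,0.025,0,0,0],[0,0,0.015,0,0,0],[0,0,0,0,0,0]],
  ],
)

```text
t: 17.27
eef_pos: [0.4196, -0.3409, 0.0211]
tool_rot: [-0.0, -0.01, 1.0, 0.0]
contact_force: [-0.2, 0.6, 0.4]
width: 0.844
grip_force: 0.0
```

```bash
python3 -c "
from look import *
look('w9',[(.4171,-.3392,.052)])
go((.4171,-.3392,.014),181)
"
```

```text
(0.4171, -0.3392) [ 0.4175 -0.3392  0.0294] 0.29 [251]
pos [ 0.4201 -0.3411  0.0221] yaw -178.82 d units [0.0049 0.0033 0.0134] rows [1. 1. 1.]
turn units [ 0.    -0.     0.002] max/row .0507
```

View pics/w9.png

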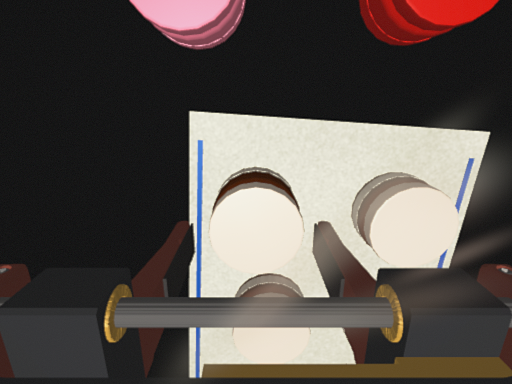

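Jar g (256,230) is between the fingers at (180,250) and (320,250). Closing.

Request:
play_rows(
  claw=-1,
  squeeze=20,
  steps=[
    [[0.004,0.003,0.008,0,0,0],[0,0,0,0,0,0],[0,0,0,0,0,0],[0,0,0,0,0,0],[0,0,0,0,0,0],[0,0,0,0,0,0],[0,0,0,0,0,0],[0,0,0,0,0,0]],
  ],
)

```text
t: 17.98
eef_pos: [0.4175, -0.3395, 0.0174]
tool_rot: [0.0, -0.01, 1.0, -0.0]
contact_force: [-1.3, 1.0, 5.2]
width: 0.689
grip_force: 20.0
```

```bash
python3 -c "
from look import *
look('w10',[(.4171,-.3392,.052)])
s=telemetry.state();print(s['width'],s['grip_force'])"
```

```text
(0.4171, -0.3392) [ 0.4175 -0.3395  0.0295] 0.31 [256]
0.6873225151907015 20.00078558921814
```

Held now. Lift and carry.

Request:
play_rows(
  steps=[
    [[0,0,-0.02,0,0,0],[0,0,-0.04,0,0,0],[0,0,-0.05,0,0,0],[0,0,-0.05,0,0,0],[0,0,-0.05,0,0,0],[0,0,-0.03,0,0,0],[0,0,0,0,0,0],[0,0,0,0,0,0]],
  ],
)

```text
t: 18.7
eef_pos: [0.4177, -0.3396, 0.1619]
tool_rot: [0.001, -0.01, 1.0, -0.001]
contact_force: [-0.4, 0.5, -1.9]
width: 0.691
grip_force: 20.0
```

Request:
play_rows(
  steps=[
    [[0,0.04,0,0,0,0],[0,0.06,0,0,0,0],[0,0.065,0,0,0,0],[0,0.065,0,0,0,0],[0,0.065,0,0,0,0],[0,0.065,0,0,0,0],[0,0.065,0,0,0,0],[0,0.065,0,0,0,0]],
  ],
)

```text
t: 19.37
eef_pos: [0.4098, -0.0436, 0.1596]
tool_rot: [-0.001, -0.01, 1.0, 0.0]
contact_force: [1.6, 0.3, -2.4]
width: 0.688
grip_force: 20.0
```

Request:
play_rows(
  steps=[
    [[-0.015,0.065,0,0,0,0],[-0.015,0.065,0,0,0,0],[-0.015,0.065,0,0,0,0],[-0.015,0.065,0,0,0,0],[-0.015,0.065,0,0,0,0],[-0.015,0.065,0,0,0,0],[-0.015,0.065,0,0,0,0],[-0.015,0.05,0,0,0,0]],
  ],
)

```text
t: 20.03
eef_pos: [0.4758, 0.2621, 0.1592]
tool_rot: [-0.001, -0.011, 1.0, 0.0]
contact_force: [0.3, 0.8, -1.7]
width: 0.691
grip_force: 20.0
```

```bash
python3 -c "
from h import *
go((.5,.289,.075))"
```

```text
pos [0.4758 0.2621 0.1592] yaw -178.72 d units [-0.0417  0.0439  0.1402] rows [1. 1. 3.]
```

Request:
play_rows(
  steps=[
    [[-0.02,0.02,0,0,0,0],[-0.02,0.018,0,0,0,0],[0,0,0,0,0,0],[0,0,0.03,0,0,0],[0,0,0.04,0,0,0],[0,0,0.04,0,0,0],[0,0,0.03,0,0,0],[0,0,0,0,0,0]],
  ],
)

```text
t: 20.7
eef_pos: [0.4975, 0.2793, 0.0721]
tool_rot: [-0.004, -0.01, 1.0, -0.002]
contact_force: [-0.4, -0.6, -1.0]
width: 0.69
grip_force: 20.0
```

```bash
python3 -c "
from h import *
go((.5,.289,.021))"
```

```text
pos [0.4975 0.2793 0.0721] yaw -178.84 d units [-0.0052  0.0164  0.0851] rows [1. 1. 2.]
```

Request:
play_rows(
  steps=[
    [[-0.004,0.014,0,0,0,0],[0,0,0,0,0,0],[0,0,0.025,0,0,0],[0,0,0.03,0,0,0],[0,0,0.016,0,0,0],[0,0,0.009,0,0,0],[0,0,0.004,0,0,0],[0,0,0,0,0,0]],
  ],
)

```text
t: 21.37
eef_pos: [0.5031, 0.2911, 0.0268]
tool_rot: [0.0, -0.01, 1.0, 0.0]
contact_force: [0.2, -0.1, -1.8]
width: 0.692
grip_force: 20.0
```

Request:
play_rows(
  steps=[
    [[0,0,0,0,0,0],[0,0,0,0,0,0],[0,0,0,0,0,0],[0,0,0,0,0,0],[0,0,0,0,0,0],[0,0,0,0,0,0],[0,0,0,0,0,0],[0,0,0,0,0,0]],
  ],
)

```text
t: 22.03
eef_pos: [0.5029, 0.2908, 0.0265]
tool_rot: [-0.0, -0.01, 1.0, 0.0]
contact_force: [0.3, 0.5, -1.1]
width: 0.687
grip_force: 20.0
```

```bash
python3 -c "
from h import *
go((.5,.289,.021))"
```

```text
pos [0.5029 0.2908 0.0265] yaw -178.83 d units [ 0.0049 -0.0029  0.0092] rows [1. 1. 1.]
```

Request:
play_rows(
  steps=[
    [[0.004,-0.002,0.004,0,0,0],[0,0,0.003,0,0,0],[0,0,0.002,0,0,0],[0,0,0,0,0,0],[0,0,0,0,0,0],[0,0,0,0,0,0],[0,0,0,0,0,0],[0,0,0,0,0,0]],
  ],
)

```text
t: 22.7
eef_pos: [0.5001, 0.2893, 0.0214]
tool_rot: [-0.0, -0.01, 1.0, -0.0]
contact_force: [-2.7, -2.6, 5.4]
width: 0.688
grip_force: 20.0
```

Request:
play_rows(
  claw=0.68,
  steps=[
    [[0,0,0,0,0,0],[0,0,0,0,0,0],[0,0,0,0,0,0],[0,0,0,0,0,0],[0,0,-0.02,0,0,0],[0,0,-0.04,0,0,0],[0,0,-0.06,0,0,0],[0,0,-0.06,0,0,0]],
  ],
)

```text
t: 23.37
eef_pos: [0.4997, 0.2895, 0.1305]
tool_rot: [-0.001, -0.011, 1.0, -0.0]
contact_force: [0.3, 1.0, 0.8]
width: 0.835
grip_force: 0.0
```

Request:
play_rows(
  steps=[
    [[0,0,-0.065,0,0,0],[0.01,0,-0.06,0,0,0],[0.02,-0.06,0,0,0,0],[0.02,-0.06,0,0,0,0],[0.02,-0.06,0,0,0,0],[0.02,-0.06,0,0,0,0],[0.02,-0.06,0,0,0,0],[0.02,-0.06,0,0,0,0]],
  ],
)

```text
t: 24.03
eef_pos: [0.4261, 0.0708, 0.2049]
tool_rot: [0.0, -0.01, 1.0, -0.0]
contact_force: [1.3, -1.0, 0.3]
width: 0.839
grip_force: 0.0
```

Request:
play_rows(
  steps=[
    [[0,-0.065,0,0,0,0],[0,-0.067,0,0,0,0],[0,-0.067,0,0,0,0],[0,-0.067,0,0,0,0],[0,-0.067,0,0,0,0],[0,-0.067,0,0,0,0],[0,-0.067,0,0,0,0],[0,-0.05,0,0,0,0]],
  ],
)

```text
t: 24.7
eef_pos: [0.4328, -0.2416, 0.205]
tool_rot: [0.0, -0.009, 1.0, -0.001]
contact_force: [0.4, -0.7, -0.3]
width: 0.841
grip_force: 0.0
```

Request:
play_rows(
  steps=[
    [[0,0,0,0,0,0],[0,0,0,0,0,0],[0,0,0,0,0,0],[0,0,0,0,0,0],[0,0,0,0,0,0],[0,0,0,0,0,0],[0,0,0,0,0,0],[0,0,0,0,0,0]],
  ],
)

```text
t: 25.37
eef_pos: [0.4335, -0.2377, 0.2043]
tool_rot: [0.0, -0.011, 1.0, -0.0]
contact_force: [-0.7, 0.2, -0.6]
width: 0.84
grip_force: 0.0
```

Run:
```python
from look import *
look('w11',[(.419,-.2323,.038),(.5098,-.3252,.038),(.5184,-.2307,.038),(.603,-.2495,.038)])
go((.603,-.2495,.12),180)
```

```text
(0.419, -0.2323) [ 0.4189 -0.2324  0.0288] 0.24 [126]
(0.5098, -0.3252) [ 0.5075 -0.3246  0.0271] 1.59 [125]
(0.5184, -0.2307) [ 0.5188 -0.2307  0.0291] 0.45 [115]
(0.603, -0.2495) [ 0.6049 -0.2496  0.0246] 0.62 [87]
pos [ 0.4334 -0.2378  0.2043] yaw -178.8 d units [-0.2822 -0.0253  0.1405] rows [5. 1. 3.]
turn units [-0.0001  0.0001  0.0134] max/row .0507
```

Request:
play_rows(
  steps=[
    [[-0.04,-0.003,0,0,0,0],[-0.048,-0.004,0,0,0,0],[-0.05,-0.004,0,0,0,0],[-0.05,-0.004,0,0,0,0],[-0.05,-0.004,0,0,0,0],[-0.045,-0.005,0,0,0,0],[0,0,0,0,0,0],[0,0,0,0,0,0]],
  ],
)

```text
t: 26.08
eef_pos: [0.604, -0.2482, 0.203]
tool_rot: [-0.001, -0.011, 1.0, 0.001]
contact_force: [-0.5, 0.5, -0.2]
width: 0.843
grip_force: 0.0
```

Request:
play_rows(
  steps=[
    [[0,0,0.035,0,0,0],[0,0,0.045,0,0,0],[0,0,0.045,0,0,0],[0,0,0.045,0,0,0],[0,0,0.03,0,0,0],[0,0,0,0,0,0],[0,0,0,0,0,0],[0,0,0,0,0,0]],
  ],
)

```text
t: 26.75
eef_pos: [0.6037, -0.2495, 0.0858]
tool_rot: [0.001, -0.01, 1.0, -0.0]
contact_force: [0.1, 0.4, 1.0]
width: 0.839
grip_force: 0.0
```

Run:
```python
from look import *
look('w12',[(.604,-.2495,.038)])
go((.604,-.2495,.014))
```

```text
(0.604, -0.2495) [ 0.6031 -0.2496  0.0239] 0.2 [145]
pos [ 0.6042 -0.2495  0.0862] yaw -178.85 d units [0.0005 0.0002 0.1204] rows [1. 1. 2.]
```

Slim jar confirmed: r = 24 mm against 29 mm on the others.

Request:
play_rows(
  steps=[
    [[0.001,0,0.025,0,0,0],[0,0,0.03,0,0,0],[0,0,0.03,0,0,0],[0,0,0.025,0,0,0],[0,0,0.01,0,0,0],[0,0,0,0,0,0],[0,0,0,0,0,0],[0,0,0,0,0,0]],
  ],
)

```text
t: 27.47
eef_pos: [0.6038, -0.2494, 0.0138]
tool_rot: [0.001, -0.01, 1.0, -0.0]
contact_force: [-0.4, 0.8, -0.0]
width: 0.838
grip_force: 0.0
```

Request:
play_rows(
  claw=-1,
  steps=[
    [[0,0,0,0,0,0],[0,0,0,0,0,0],[0,0,0,0,0,0],[0,0,0,0,0,0],[0,0,0,0,0,0],[0,0,0,0,0,0],[0,0,0,0,0,0],[0,0,0,0,0,0]],
  ],
)

```text
t: 28.13
eef_pos: [0.6028, -0.2491, 0.0121]
tool_rot: [-0.0, -0.01, 1.0, 0.0]
contact_force: [-0.0, -0.3, 0.6]
width: 0.271
grip_force: 0.0
```

Request:
play_rows(
  steps=[
    [[0,0,-0.02,0,0,0],[0,0,-0.04,0,0,0],[0,0,-0.05,0,0,0],[0,0,-0.05,0,0,0],[0,0,-0.05,0,0,0],[0,0,-0.04,0,0,0],[0,0,0,0,0,0],[0,0,0,0,0,0]],
  ],
)

```text
t: 28.8
eef_pos: [0.6038, -0.2493, 0.1647]
tool_rot: [0.002, -0.01, 1.0, -0.001]
contact_force: [-0.2, 0.0, -0.6]
width: 0.005
grip_force: 0.0
```

Run:
```python
from look import *
look('w13',[(.604,-.2495,.038)])
a=cv2.imread('pics/w13.png'); t,_,_=shot('top','top2'); t=cv2.cvtColor(t,cv2.COLOR_RGB2BGR)
cv2.imwrite('pics/c13.png',cv2.resize(np.hstack([a[:, :],t]),(800,300),interpolation=cv2.INTER_AREA))
```

```text
(0.604, -0.2495) [ 0.6032 -0.2495  0.0239] 0.3 [114]
```

View pics/c13.png

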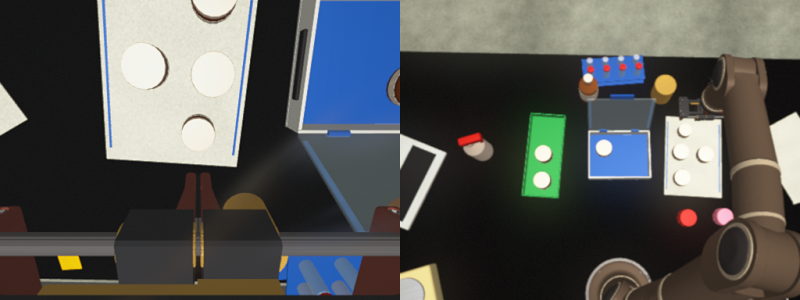

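View: fingers shut at (197,180), slim jar h still upright at (197,133). In the top view everything is in place, with two jars in the tray at (543,153) and (541,180). I'll retry the grasp with the squeeze given explicitly and a check at the bottom.

Request:
play_rows(
  claw=0.68,
  squeeze=20,
  steps=[
    [[0,0,0,0,0,0],[0,0,0,0,0,0],[0,0,0,0,0,0],[0,0,0,0,0,0],[0,0,0,0,0,0],[0,0,0,0,0,0],[0,0,0,0,0,0],[0,0,0,0,0,0]],
  ],
)

```text
t: 29.57
eef_pos: [0.6028, -0.2491, 0.1621]
tool_rot: [0.0, -0.01, 1.0, 0.0]
contact_force: [-0.8, 0.0, -0.2]
width: 0.577
grip_force: 0.0
```

Request:
play_rows(
  steps=[
    [[0,0,0.03,0,0,0],[0,0,0.04,0,0,0],[0,0,0.045,0,0,0],[0,0,0.045,0,0,0],[0,0,0.04,0,0,0],[0,0,0.03,0,0,0],[0,0,0.018,0,0,0],[0,0,0,0,0,0]],
  ],
)

```text
t: 30.23
eef_pos: [0.6012, -0.2486, 0.0109]
tool_rot: [-0.002, -0.01, 1.0, 0.001]
contact_force: [0.2, -0.1, 0.6]
width: 0.839
grip_force: 0.0
```

Run:
```python
from look import *
look('w14',[(.604,-.2495,.038)])
go((.6032,-.2495,.014))
```

```text
(0.604, -0.2495) [ 0.6036 -0.2495  0.024 ] 0.35 [201]
pos [ 0.6023 -0.2488  0.0126] yaw -178.82 d units [-0.0015 -0.0011 -0.0023] rows [1. 1. 1.]
```

Request:
play_rows(
  claw=-1,
  squeeze=20,
  steps=[
    [[0,0,0,0,0,0],[0,0,0,0,0,0],[0,0,0,0,0,0],[0,0,0,0,0,0],[0,0,0,0,0,0],[0,0,0,0,0,0],[0,0,0,0,0,0],[0,0,0,0,0,0]],
  ],
)

```text
t: 30.95
eef_pos: [0.6028, -0.2491, 0.0134]
tool_rot: [0.0, -0.01, 1.0, -0.0]
contact_force: [-1.0, -0.5, 0.8]
width: 0.272
grip_force: 0.0
```

Run:
```python
from look import *
look('w15',[(.604,-.2495,.038)])
```

```text
(0.604, -0.2495) [ 0.6024 -0.2485  0.0217] 2.64 [205]
```

View pics/w15.png

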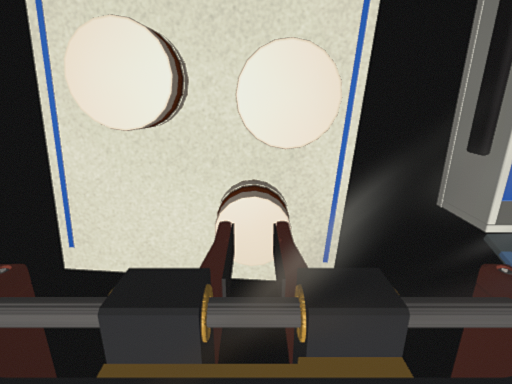

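The fingers at (225,235) and (280,235) are drawn over the cap (253,225), so they shut above it. The real fingertips therefore sit roughly 30 mm higher than the nominal TCP. That explains the tall jars being grasped only near their tops. I'll open and go deeper, watching the contact force.

Request:
play_rows(
  claw=0.68,
  steps=[
    [[0,0,0,0,0,0],[0,0,0,0,0,0],[0,0,0,0,0,0],[0,0,0,0,0,0],[0,0,0,0,0,0],[0,0,0,0,0,0],[0,0,0,0,0,0],[0,0,0,0,0,0]],
  ],
)

```text
t: 31.67
eef_pos: [0.6028, -0.2491, 0.0134]
tool_rot: [0.0, -0.01, 1.0, 0.0]
contact_force: [-0.0, 0.0, 0.8]
width: 0.792
grip_force: 0.0
```

Request:
play_rows(
  steps=[
    [[0,0,0.005,0,0,0],[0,0,0.005,0,0,0],[0,0,0.005,0,0,0],[0,0,0.005,0,0,0],[0,0,0.005,0,0,0],[0,0,0.005,0,0,0],[0,0,0,0,0,0],[0,0,0,0,0,0]],
  ],
)

```text
t: 32.33
eef_pos: [0.6026, -0.249, -0.005]
tool_rot: [-0.0, -0.01, 1.0, 0.0]
contact_force: [0.3, 0.8, -0.5]
width: 0.841
grip_force: 0.0
```

Request:
play_rows(
  steps=[
    [[0,0,0.004,0,0,0],[0,0,0.004,0,0,0],[0,0,0.004,0,0,0],[0,0,0.003,0,0,0],[0,0,0,0,0,0],[0,0,0,0,0,0],[0,0,0,0,0,0],[0,0,0,0,0,0]],
  ],
)

```text
t: 33.0
eef_pos: [0.6029, -0.2491, -0.0136]
tool_rot: [0.0, -0.01, 1.0, -0.0]
contact_force: [-0.8, -0.3, -0.6]
width: 0.838
grip_force: 0.0
```

Request:
play_rows(
  claw=-1,
  squeeze=20,
  steps=[
    [[0,0,0,0,0,0],[0,0,0,0,0,0],[0,0,0,0,0,0],[0,0,0,0,0,0],[0,0,0,0,0,0],[0,0,0,0,0,0],[0,0,0,0,0,0],[0,0,0,0,0,0]],
  ],
)

```text
t: 33.67
eef_pos: [0.6028, -0.2491, -0.0136]
tool_rot: [0.0, -0.01, 1.0, -0.0]
contact_force: [-0.4, -0.0, 1.6]
width: 0.582
grip_force: 20.0
```

Gripped at 51 mm, as expected for the slim jar. The real tip offset is confirmed. Carrying it back, across, and forward over the tray.

Request:
play_rows(
  steps=[
    [[0,0,-0.02,0,0,0],[0,0,-0.05,0,0,0],[0,0,-0.06,0,0,0],[0,0,-0.06,0,0,0],[0,0,-0.06,0,0,0],[0,0,-0.04,0,0,0],[0,0,0,0,0,0],[0,0,0,0,0,0]],
  ],
)

```text
t: 34.33
eef_pos: [0.6036, -0.2492, 0.1626]
tool_rot: [0.002, -0.01, 1.0, -0.001]
contact_force: [0.0, 0.4, -1.1]
width: 0.586
grip_force: 20.0
```

Request:
play_rows(
  steps=[
    [[0.04,0,0,0,0,0],[0.055,0,0,0,0,0],[0.06,0,0,0,0,0],[0.05,0.03,0,0,0,0],[0.04,0.05,0,0,0,0],[0.01,0.065,0,0,0,0],[0,0.067,0,0,0,0],[0,0.067,0,0,0,0]],
  ],
)

```text
t: 35.0
eef_pos: [0.4442, -0.0839, 0.1592]
tool_rot: [-0.001, -0.009, 1.0, -0.0]
contact_force: [0.7, 0.8, -1.0]
width: 0.592
grip_force: 20.0
```

Request:
play_rows(
  steps=[
    [[0,0.067,0,0,0,0],[0,0.067,0,0,0,0],[0,0.067,0,0,0,0],[0,0.067,0,0,0,0],[0,0.067,0,0,0,0],[0,0.067,0,0,0,0],[0,0.067,0,0,0,0],[0,0.06,0,0,0,0]],
  ],
)

```text
t: 35.67
eef_pos: [0.4384, 0.2343, 0.1591]
tool_rot: [-0.001, -0.011, 1.0, -0.0]
contact_force: [0.8, 0.7, -1.0]
width: 0.59
grip_force: 20.0
```

Request:
play_rows(
  steps=[
    [[0,0.04,0,0,0,0],[0,0.02,0,0,0,0],[0,0,0,0,0,0],[0,0,0,0,0,0],[0,0,0,0,0,0],[0,0,0,0,0,0],[0,0,0,0,0,0],[0,0,0,0,0,0]],
  ],
)

```text
t: 36.33
eef_pos: [0.4395, 0.2674, 0.1603]
tool_rot: [0.0, -0.009, 1.0, -0.0]
contact_force: [0.7, 0.5, -1.2]
width: 0.586
grip_force: 20.0
```

```bash
python3 -c "
from h import *
go((.597,.284,.07))"
```

```text
pos [0.4395 0.2674 0.1603] yaw -178.93 d units [-0.2629  0.0228  0.1506] rows [4. 1. 3.]
```

Request:
play_rows(
  steps=[
    [[-0.03,0.008,0,0,0,0],[-0.05,0.008,0,0,0,0],[-0.055,0.007,0,0,0,0],[-0.055,0,0,0,0,0],[-0.05,0,0,0,0,0],[-0.023,0,0,0,0,0],[0,0,0,0,0,0],[0,0,0,0,0,0]],
  ],
)

```text
t: 37.0
eef_pos: [0.5966, 0.2849, 0.1597]
tool_rot: [-0.001, -0.01, 1.0, -0.0]
contact_force: [-1.5, -0.1, -0.8]
width: 0.586
grip_force: 20.0
```

Request:
play_rows(
  steps=[
    [[0,0,0.03,0,0,0],[0,0,0.04,0,0,0],[0,0,0.045,0,0,0],[0,0,0.035,0,0,0],[0,0,0,0,0,0],[0,0,0,0,0,0],[0,0,0,0,0,0],[0,0,0,0,0,0]],
  ],
)

```text
t: 37.67
eef_pos: [0.5973, 0.2863, 0.0725]
tool_rot: [0.001, -0.01, 1.0, 0.001]
contact_force: [0.4, -0.7, -1.3]
width: 0.591
grip_force: 20.0
```

```bash
python3 -c "
from h import *
go((.597,.284,-.009))"
```

```text
pos [0.5973 0.2863 0.0725] yaw -178.82 d units [ 0.001  -0.004   0.1358] rows [1. 1. 2.]
```

Request:
play_rows(
  steps=[
    [[0,-0.003,0.03,0,0,0],[0,0,0.035,0,0,0],[0,0,0.03,0,0,0],[0,0,0.02,0,0,0],[0,0,0.012,0,0,0],[0,0,0.008,0,0,0],[0,0,0,0,0,0],[0,0,0,0,0,0]],
  ],
)

```text
t: 38.33
eef_pos: [0.5973, 0.2843, -0.0096]
tool_rot: [0.001, -0.01, 1.0, 0.0]
contact_force: [-0.3, -0.5, -0.2]
width: 0.589
grip_force: 20.0
```

Request:
play_rows(
  claw=0.68,
  steps=[
    [[0,0,0,0,0,0],[0,0,0,0,0,0],[0,0,0,0,0,0],[0,0,0,0,0,0],[0,0,0,0,0,0],[0,0,-0.02,0,0,0],[0,0,-0.05,0,0,0],[0,0,-0.06,0,0,0]],
  ],
)

```text
t: 39.0
eef_pos: [0.5951, 0.2829, 0.0667]
tool_rot: [-0.002, -0.01, 1.0, -0.001]
contact_force: [1.6, 1.1, 0.9]
width: 0.84
grip_force: 0.0
```

Request:
play_rows(
  steps=[
    [[0,0,-0.06,0,0,0],[0,0,-0.06,0,0,0],[0,0,-0.05,0,0,0],[0.03,0,0,0,0,0],[0.06,0,0,0,0,0],[0.06,0,0,0,0,0],[0.06,0,0,0,0,0],[0.05,-0.03,0,0,0,0]],
  ],
)

```text
t: 39.67
eef_pos: [0.4379, 0.2656, 0.1704]
tool_rot: [0.0, -0.012, 1.0, 0.001]
contact_force: [-0.8, 0.1, 0.8]
width: 0.84
grip_force: 0.0
```

```bash
python3 -c "
from look import *
go((.419,-.2323,.17))
look('w16',[(.4,.29,.056),(.5,.289,.056),(.597,.285,.042)])"
```

```text
pos [0.4379 0.2656 0.1704] yaw -178.57 d units [ 0.0521 -0.8288 -0.0011] rows [ 1. 13.  1.]
(0.4, 0.29) [0.3983 0.2904 0.0296] 0.21 [154]
(0.5, 0.289) [ 0.3236 -0.0086  0.3549] 14.84 [540]
(0.597, 0.285) [0.5924 0.2844 0.0205] 2.42 [89]
```

Request:
play_rows(
  steps=[
    [[0.003,-0.04,0,0,0,0],[0.004,-0.06,0,0,0,0],[0.004,-0.065,0,0,0,0],[0.004,-0.067,0,0,0,0],[0.004,-0.067,0,0,0,0],[0.004,-0.067,0,0,0,0],[0.004,-0.067,0,0,0,0],[0.004,-0.067,0,0,0,0]],
  ],
)

```text
t: 40.38
eef_pos: [0.4284, -0.0397, 0.1704]
tool_rot: [0.001, -0.01, 1.0, -0.0]
contact_force: [0.6, -0.4, -0.3]
width: 0.838
grip_force: 0.0
```

Request:
play_rows(
  steps=[
    [[0.004,-0.067,0,0,0,0],[0.004,-0.067,0,0,0,0],[0.004,-0.065,0,0,0,0],[0.004,-0.06,0,0,0,0],[0.004,-0.05,0,0,0,0],[0,-0.02,0,0,0,0],[0,0,0,0,0,0],[0,0,0,0,0,0]],
  ],
)

```text
t: 41.05
eef_pos: [0.4209, -0.2347, 0.1697]
tool_rot: [0.0, -0.01, 1.0, 0.0]
contact_force: [-0.2, 1.2, 0.6]
width: 0.839
grip_force: 0.0
```

```bash
python3 -c "
from look import *
look('w17',[(.419,-.2323,.038),(.5098,-.3252,.038),(.5184,-.2307,.038)])
go((.419,-.2323,.06))"
```

```text
(0.419, -0.2323) [ 0.4188 -0.2325  0.0289] 0.29 [136]
(0.5098, -0.3252) [ 0.4408 -0.5062  0.1935] 6.94 [166]
(0.5184, -0.2307) [ 0.5192 -0.2306  0.0293] 0.38 [124]
pos [ 0.4211 -0.2338  0.1697] yaw -178.75 d units [0.0034 0.0025 0.1828] rows [1. 1. 3.]
```

Request:
play_rows(
  steps=[
    [[0.0034,0.0025,0.03,0,0,0],[0,0,0.05,0,0,0],[0,0,0.05,0,0,0],[0,0,0.05,0,0,0],[0,0,0.04,0,0,0],[0,0,0.02,0,0,0],[0,0,0,0,0,0],[0,0,0,0,0,0]],
  ],
)

```text
t: 41.77
eef_pos: [0.419, -0.232, 0.0255]
tool_rot: [-0.0, -0.012, 1.0, 0.001]
contact_force: [0.2, -0.8, 0.4]
width: 0.84
grip_force: 0.0
```

Request:
play_rows(
  steps=[
    [[0,0,0.012,0,0,0],[0,0,0.014,0,0,0],[0,0,0.014,0,0,0],[0,0,0.014,0,0,0],[0,0,0.01,0,0,0],[0,0,0.005,0,0,0],[0,0,0,0,0,0],[0,0,0,0,0,0]],
  ],
)

```text
t: 42.43
eef_pos: [0.4186, -0.2338, -0.0162]
tool_rot: [-0.0, -0.01, 1.0, 0.0]
contact_force: [0.0, -0.2, -0.5]
width: 0.84
grip_force: 0.0
```

Request:
play_rows(
  claw=-1,
  squeeze=20,
  steps=[
    [[0,0,0,0,0,0],[0,0,0,0,0,0],[0,0,0,0,0,0],[0,0,0,0,0,0],[0,0,0,0,0,0],[0,0,0,0,0,0],[0,0,0,0,0,0],[0,0,0,0,0,0]],
  ],
)

```text
t: 43.1
eef_pos: [0.4188, -0.234, -0.0158]
tool_rot: [0.0, -0.01, 1.0, -0.0]
contact_force: [0.2, 1.3, 5.0]
width: 0.702
grip_force: 20.0
```

Request:
play_rows(
  steps=[
    [[0,0,-0.02,0,0,0],[0,0,-0.05,0,0,0],[0,0,-0.06,0,0,0],[0,0,-0.05,0,0,0],[0,0,-0.03,0,0,0],[0,0,0,0,0,0],[0,0,0,0,0,0],[0,0,0,0,0,0]],
  ],
)

```text
t: 43.77
eef_pos: [0.4177, -0.2338, 0.1089]
tool_rot: [-0.001, -0.01, 1.0, 0.0]
contact_force: [-0.2, 0.6, -1.9]
width: 0.702
grip_force: 20.0
```

```bash
python3 -c "
from h import *
go((.5314,-.0489,.11))"
```

```text
pos [ 0.4177 -0.2338  0.1089] yaw -178.85 d units [-0.1957  0.3044 -0.002 ] rows [3. 5. 1.]
```

Request:
play_rows(
  steps=[
    [[-0.025,0.035,0,0,0,0],[-0.035,0.055,0,0,0,0],[-0.035,0.055,0,0,0,0],[-0.035,0.055,0,0,0,0],[-0.035,0.055,0,0,0,0],[-0.03,0.049,0,0,0,0],[0,0,0,0,0,0],[0,0,0,0,0,0]],
  ],
)

```text
t: 44.43
eef_pos: [0.5313, -0.0465, 0.108]
tool_rot: [-0.001, -0.013, 1.0, 0.001]
contact_force: [-0.5, -0.1, -1.7]
width: 0.706
grip_force: 20.0
```

Request:
play_rows(
  steps=[
    [[0,0,0.02,0,0,0],[0,0,0.03,0,0,0],[0,0,0.02,0,0,0],[0,0,0.01,0,0,0],[0,0,0,0,0,0],[0,0,0,0,0,0],[0,0,0,0,0,0],[0,0,0,0,0,0]],
  ],
)

```text
t: 45.1
eef_pos: [0.5324, -0.0494, 0.0626]
tool_rot: [0.001, -0.01, 1.0, -0.0]
contact_force: [0.3, 0.3, -1.7]
width: 0.7
grip_force: 20.0
```

```bash
python3 -c "
from h import *
go((.5314,-.0489,-.01))"
```

```text
pos [ 0.5324 -0.0494  0.0626] yaw -178.85 d units [0.0018 0.0009 0.1211] rows [1. 1. 2.]
```

Request:
play_rows(
  steps=[
    [[0.0018,0,0.02,0,0,0],[0,0,0.03,0,0,0],[0,0,0.03,0,0,0],[0,0,0.02,0,0,0],[0,0,0.012,0,0,0],[0,0,0.008,0,0,0],[0,0,0,0,0,0],[0,0,0,0,0,0]],
  ],
)

```text
t: 45.77
eef_pos: [0.5311, -0.0491, -0.0098]
tool_rot: [0.0, -0.01, 1.0, 0.0]
contact_force: [-1.0, -0.4, -2.6]
width: 0.701
grip_force: 20.0
```

Request:
play_rows(
  claw=0.62,
  steps=[
    [[0,0,0,0,0,0],[0,0,0,0,0,0],[0,0,0,0,0,0],[0,0,0,0,0,0],[0,0,-0.02,0,0,0],[0,0,-0.04,0,0,0],[0,0,-0.06,0,0,0],[0,0,-0.06,0,0,0]],
  ],
)

```text
t: 46.43
eef_pos: [0.5299, -0.0488, 0.0994]
tool_rot: [-0.001, -0.01, 1.0, 0.0]
contact_force: [0.2, -0.2, -0.4]
width: 0.813
grip_force: 0.0
```

Request:
play_rows(
  claw=0.68,
  steps=[
    [[0,0,-0.03,0,0,0],[0.003,-0.04,0,0,0,0],[0.003,-0.055,0,0,0,0],[0.003,-0.06,0,0,0,0],[0.003,-0.06,0,0,0,0],[0.003,-0.05,0,0,0,0],[0.003,-0.038,0,0,0,0],[0,0,0,0,0,0]],
  ],
)

```text
t: 47.1
eef_pos: [0.5224, -0.2376, 0.1166]
tool_rot: [-0.0, -0.007, 1.0, -0.001]
contact_force: [-0.8, 0.2, -0.7]
width: 0.84
grip_force: 0.0
```

Request:
play_rows(
  steps=[
    [[0,0,0,0,0,0],[0,0,0,0,0,0],[0,0,0,0,0,0],[0,0,0,0,0,0],[0,0,0,0,0,0],[0,0,0,0,0,0],[0,0,0,0,0,0],[0,0,0,0,0,0]],
  ],
)

```text
t: 47.77
eef_pos: [0.5237, -0.2309, 0.116]
tool_rot: [-0.0, -0.01, 1.0, -0.0]
contact_force: [1.0, -0.3, -0.0]
width: 0.838
grip_force: 0.0
```

```bash
python3 -c "
from look import *
look('w18',[(.5098,-.3252,.038),(.5184,-.2307,.038)])
go((.519,-.2306,-.016))"
```

```text
(0.5098, -0.3252) [ 0.5098 -0.3252  0.0291] 0.24 [164]
(0.5184, -0.2307) [ 0.5184 -0.2309  0.029 ] 0.21 [161]
pos [ 0.5237 -0.231   0.1159] yaw -178.81 d units [0.0079 0.0009 0.2199] rows [1. 1. 4.]
```

Request:
play_rows(
  steps=[
    [[0.009,0,0.02,0,0,0],[0,0,0.04,0,0,0],[0,0,0.045,0,0,0],[0,0,0.045,0,0,0],[0,0,0.03,0,0,0],[0,0,0.025,0,0,0],[0,0,0.015,0,0,0],[0,0,0,0,0,0]],
  ],
)

```text
t: 48.48
eef_pos: [0.517, -0.2308, -0.0179]
tool_rot: [-0.001, -0.01, 1.0, 0.001]
contact_force: [-0.4, -0.7, -0.2]
width: 0.843
grip_force: 0.0
```

Request:
play_rows(
  claw=-1,
  squeeze=20,
  steps=[
    [[0,0,0,0,0,0],[0,0,0,0,0,0],[0,0,0,0,0,0],[0,0,0,0,0,0],[0,0,0,0,0,0],[0,0,0,0,0,0],[0,0,0,0,0,0],[0,0,0,0,0,0]],
  ],
)

```text
t: 49.15
eef_pos: [0.519, -0.2316, -0.015]
tool_rot: [0.001, -0.01, 1.0, -0.0]
contact_force: [-1.2, 0.2, 5.7]
width: 0.701
grip_force: 20.0
```

Request:
play_rows(
  steps=[
    [[0,0,-0.02,0,0,0],[0,0,-0.05,0,0,0],[0,0,-0.06,0,0,0],[0,0,-0.06,0,0,0],[0,0,-0.03,0,0,0],[0,0,0,0,0,0],[0,0,0,0,0,0],[0,0,0,0,0,0]],
  ],
)

```text
t: 49.82
eef_pos: [0.5173, -0.2313, 0.1152]
tool_rot: [-0.001, -0.01, 1.0, 0.0]
contact_force: [-0.6, -0.9, -1.8]
width: 0.7
grip_force: 20.0
```

```bash
python3 -c "
from h import *
go((.4556,.0595,.11))"
```

```text
pos [ 0.5173 -0.2313  0.1152] yaw -178.85 d units [0.0931 0.4866 0.0089] rows [2. 8. 1.]
```

Request:
play_rows(
  steps=[
    [[0.01,0.04,0,0,0,0],[0.013,0.065,0,0,0,0],[0.013,0.065,0,0,0,0],[0.013,0.065,0,0,0,0],[0.013,0.065,0,0,0,0],[0.013,0.065,0,0,0,0],[0.012,0.065,0,0,0,0],[0.007,0.055,0,0,0,0]],
  ],
)

```text
t: 50.48
eef_pos: [0.4535, 0.0607, 0.1146]
tool_rot: [-0.002, -0.011, 1.0, 0.0]
contact_force: [0.7, 0.5, -2.0]
width: 0.698
grip_force: 20.0
```

Request:
play_rows(
  steps=[
    [[0,0,0,0,0,0],[0,0,0.02,0,0,0],[0,0,0.03,0,0,0],[0,0,0.03,0,0,0],[0,0,0.01,0,0,0],[0,0,0,0,0,0],[0,0,0,0,0,0],[0,0,0,0,0,0]],
  ],
)

```text
t: 51.15
eef_pos: [0.4563, 0.0586, 0.0624]
tool_rot: [0.0, -0.01, 1.0, 0.0]
contact_force: [0.1, 0.1, -2.0]
width: 0.701
grip_force: 20.0
```

```bash
python3 -c "
from h import *
go((.4545,.0595,-.009))"
```

```text
pos [0.4563 0.0586 0.0624] yaw -178.83 d units [0.0029 0.0016 0.1189] rows [1. 1. 2.]
```

Request:
play_rows(
  steps=[
    [[0.003,0.0016,0.02,0,0,0],[0,0,0.03,0,0,0],[0,0,0.03,0,0,0],[0,0,0.02,0,0,0],[0,0,0.012,0,0,0],[0,0,0.007,0,0,0],[0,0,0,0,0,0],[0,0,0,0,0,0]],
  ],
)

```text
t: 51.82
eef_pos: [0.4546, 0.0595, -0.0089]
tool_rot: [0.0, -0.01, 1.0, 0.0]
contact_force: [-0.1, 0.1, -0.4]
width: 0.7
grip_force: 20.0
```

Request:
play_rows(
  claw=0.62,
  steps=[
    [[0,0,0,0,0,0],[0,0,0,0,0,0],[0,0,0,0,0,0],[0,0,0,0,0,0],[0,0,-0.02,0,0,0],[0,0,-0.04,0,0,0],[0,0,-0.06,0,0,0],[0,0,-0.06,0,0,0]],
  ],
)

```text
t: 52.48
eef_pos: [0.453, 0.0597, 0.0993]
tool_rot: [-0.001, -0.011, 1.0, 0.0]
contact_force: [0.7, -0.8, 1.0]
width: 0.812
grip_force: 0.0
```

Request:
play_rows(
  claw=0.68,
  steps=[
    [[0,0,-0.05,0,0,0],[-0.01,-0.04,0,0,0,0],[-0.01,-0.06,0,0,0,0],[-0.01,-0.065,0,0,0,0],[-0.01,-0.065,0,0,0,0],[-0.01,-0.065,0,0,0,0],[-0.01,-0.065,0,0,0,0],[-0.01,-0.065,0,0,0,0]],
  ],
)

```text
t: 53.15
eef_pos: [0.5013, -0.1968, 0.1289]
tool_rot: [0.0, -0.01, 1.0, -0.0]
contact_force: [1.3, 0.2, 1.0]
width: 0.839
grip_force: 0.0
```

Request:
play_rows(
  steps=[
    [[-0.01,-0.065,0,0,0,0],[-0.01,-0.065,0,0,0,0],[0,-0.06,0,0,0,0],[0,-0.025,0,0,0,0],[0,0,0,0,0,0],[0,0,0,0,0,0],[0,0,0,0,0,0],[0,0,0,0,0,0]],
  ],
)

```text
t: 53.82
eef_pos: [0.5165, -0.3211, 0.1288]
tool_rot: [0.0, -0.012, 1.0, 0.0]
contact_force: [0.5, 0.6, 0.4]
width: 0.839
grip_force: 0.0
```

```bash
python3 -c "
from look import *
look('w19',[(.5098,-.3252,.038)])
go((.5098,-.3252,-.016))"
```

```text
(0.5098, -0.3252) [ 0.5097 -0.3253  0.029 ] 0.25 [156]
pos [ 0.5165 -0.3214  0.1289] yaw -178.67 d units [ 0.0114 -0.0062  0.2415] rows [1. 1. 4.]
```

Request:
play_rows(
  steps=[
    [[0.0114,-0.006,0.02,0,0,0],[0,0,0.04,0,0,0],[0,0,0.05,0,0,0],[0,0,0.05,0,0,0],[0,0,0.04,0,0,0],[0,0,0.025,0,0,0],[0,0,0.015,0,0,0],[0,0,0,0,0,0]],
  ],
)

```text
t: 54.53
eef_pos: [0.5085, -0.3255, -0.017]
tool_rot: [-0.001, -0.011, 1.0, 0.001]
contact_force: [-0.1, 0.4, -0.8]
width: 0.838
grip_force: 0.0
```

Request:
play_rows(
  claw=-1,
  squeeze=20,
  steps=[
    [[0,0,0,0,0,0],[0,0,0,0,0,0],[0,0,0,0,0,0],[0,0,0,0,0,0],[0,0,0,0,0,0],[0,0,0,0,0,0],[0,0,0,0,0,0],[0,0,0,0,0,0]],
  ],
)

```text
t: 55.2
eef_pos: [0.5102, -0.3274, -0.0141]
tool_rot: [0.001, -0.01, 1.0, -0.001]
contact_force: [-0.7, 0.9, 6.5]
width: 0.707
grip_force: 20.0
```

Request:
play_rows(
  steps=[
    [[0,0,-0.02,0,0,0],[0,0,-0.05,0,0,0],[0,0,-0.06,0,0,0],[0,0,-0.06,0,0,0],[0,0,-0.03,0,0,0],[0,0,0,0,0,0],[0,0,0,0,0,0],[0,0,0,0,0,0]],
  ],
)

```text
t: 55.87
eef_pos: [0.5082, -0.3271, 0.1158]
tool_rot: [-0.001, -0.01, 1.0, 0.0]
contact_force: [-1.7, 0.0, -0.8]
width: 0.701
grip_force: 20.0
```

```bash
python3 -c "
from h import *
go((.4564,-.0505,.11))"
```

```text
pos [ 0.5082 -0.3271  0.1158] yaw -178.85 d units [0.077  0.4626 0.01  ] rows [2. 7. 1.]
```

Request:
play_rows(
  steps=[
    [[0.01,0.035,0,0,0,0],[0.01,0.06,0,0,0,0],[0.01,0.065,0,0,0,0],[0.01,0.065,0,0,0,0],[0.01,0.065,0,0,0,0],[0.01,0.065,0,0,0,0],[0.009,0.06,0,0,0,0],[0.008,0.048,0,0,0,0]],
  ],
)

```text
t: 56.53
eef_pos: [0.4553, -0.0476, 0.1152]
tool_rot: [-0.001, -0.011, 1.0, 0.0]
contact_force: [0.3, 0.6, -1.7]
width: 0.701
grip_force: 20.0
```

Request:
play_rows(
  steps=[
    [[0,0,0,0,0,0],[0,0,0.02,0,0,0],[0,0,0.03,0,0,0],[0,0,0.03,0,0,0],[0,0,0.01,0,0,0],[0,0,0,0,0,0],[0,0,0,0,0,0],[0,0,0,0,0,0]],
  ],
)

```text
t: 57.2
eef_pos: [0.4576, -0.0504, 0.0629]
tool_rot: [0.0, -0.01, 1.0, 0.0]
contact_force: [0.0, 0.4, -0.3]
width: 0.702
grip_force: 20.0
```

```bash
python3 -c "
from h import *
go((.4564,-.0505,-.008))"
```

```text
pos [ 0.4576 -0.0504  0.0629] yaw -178.84 d units [ 2.100e-03 -1.000e-04  1.182e-01] rows [1. 1. 2.]
```

Request:
play_rows(
  steps=[
    [[0.002,0,0.02,0,0,0],[0,0,0.03,0,0,0],[0,0,0.03,0,0,0],[0,0,0.02,0,0,0],[0,0,0.012,0,0,0],[0,0,0.006,0,0,0],[0,0,0,0,0,0],[0,0,0,0,0,0]],
  ],
)

```text
t: 57.87
eef_pos: [0.4567, -0.0504, -0.0076]
tool_rot: [0.0, -0.01, 1.0, -0.0]
contact_force: [0.6, -0.3, -0.4]
width: 0.698
grip_force: 20.0
```

Request:
play_rows(
  claw=0.62,
  steps=[
    [[0,0,0,0,0,0],[0,0,0,0,0,0],[0,0,0,0,0,0],[0,0,0,0,0,0],[0,0,-0.02,0,0,0],[0,0,-0.04,0,0,0],[0,0,-0.06,0,0,0],[0,0,-0.06,0,0,0]],
  ],
)

```text
t: 58.53
eef_pos: [0.4551, -0.0499, 0.1005]
tool_rot: [-0.001, -0.011, 1.0, 0.001]
contact_force: [0.4, -0.6, 0.3]
width: 0.809
grip_force: 0.0
```

Request:
play_rows(
  claw=-1,
  steps=[
    [[0,0,-0.06,0,0,0],[0,0.02,-0.06,0,0,0],[0,0.04,-0.05,0,0,0],[0,0.03,-0.05,0,0,0],[0,0,-0.05,0,0,0],[0,0,-0.03,0,0,0],[0,0,0,0,0,0],[0,0,0,0,0,0]],
  ],
)

```text
t: 59.2
eef_pos: [0.4553, 0.0036, 0.2804]
tool_rot: [0.001, -0.01, 1.0, -0.0]
contact_force: [-0.1, -0.4, 0.1]
width: 0.24
grip_force: 0.0
```

Run:
```python
from look import *
look('w20',[(.4564,-.0505,.043),(.4545,.0595,.043),(.526,.063,.043),(.531,-.049,.043)])
a=cv2.imread('pics/w20.png'); t,e,_=shot('top','top3'); t=cv2.cvtColor(t,cv2.COLOR_RGB2BGR)
s,_,_=shot('scene'); s=cv2.cvtColor(s,cv2.COLOR_RGB2BGR)
cv2.imwrite('pics/c20.png',np.vstack([np.hstack([cv2.resize(a,(400,300)),cv2.resize(t[:,100:450],(400,300))[:, :]]),np.hstack([cv2.resize(s[130:280,150:350],(400,300)),cv2.resize(t[80:200,200:360],(400,300))])]))
go((.46,0,.34))
```

```text
(0.4564, -0.0505) [ 0.4564 -0.0501  0.0288] 0.34 [106]
(0.4545, 0.0595) [0.4543 0.0598 0.0288] 0.31 [105]
(0.526, 0.063) [0.5269 0.0637 0.0289] 0.4 [98]
(0.531, -0.049) [ 0.5312 -0.0486  0.0287] 0.4 [98]
pos [0.4542 0.0033 0.2785] yaw -178.85 d units [-0.0093 -0.0057 -0.1025] rows [1. 1. 2.]
```

View pics/c20.png

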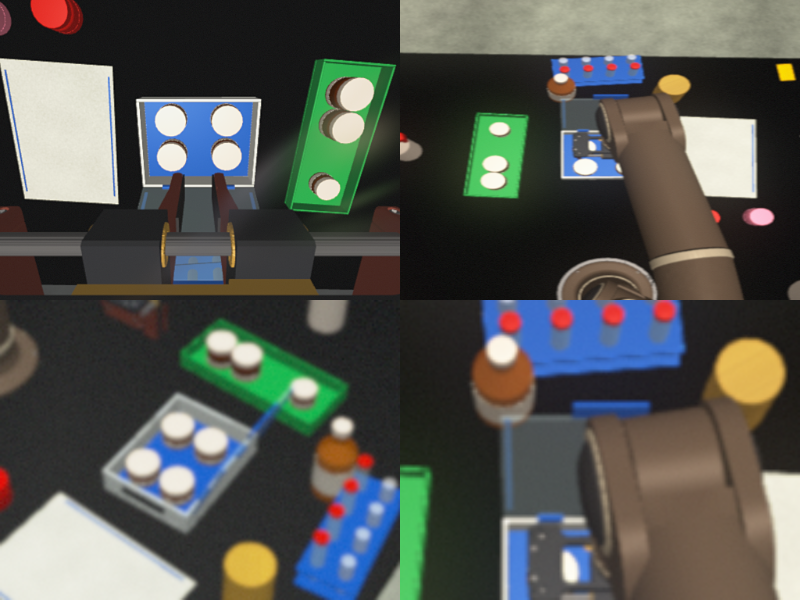

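All four right-size jars are in the case (caps (170,121), (226,121), (172,156) and (226,155) in the wrist view). Three odd jars stand in the tray and the mat is empty. Next is the lid: go over it and down behind it.

Run:
```python
from look import *
im=cv2.cvtColor(cv2.imread('pics/w20.png'),cv2.COLOR_BGR2RGB); _,e,s=shot()
print(plane(e,[(351/.78,95/.78),(341/.78,125/.78),(325/.78,188/.78)],.056).round(3))
for x,y,z in [(*plane(e,[p],z)[0][:2],z) for p,z in[((351/.781,95/.781),.056),((341/.781,125/.781),.056),((325/.781,188/.781),.042)]]:
    print(fitcap([(im,e)],x,y,z,fixz=z)[:2])
```

```text
[[0.398 0.28  0.056]
 [0.453 0.274 0.056]
 [0.585 0.268 0.056]]
(array([0.39611996, 0.28932595, 0.04688655, 0.02878345]), np.float64(0.3156987310237013))
(array([0.45708532, 0.28641049, 0.04499798, 0.02778504]), np.float64(0.6595356127327389))
(array([0.5941802 , 0.28285749, 0.045     , 0.02342937]), np.float64(0.4177633034046814))
```

Request:
play_rows(
  steps=[
    [[0,0.008,-0.04,0,0,0],[0,0,-0.02,0,0,0],[-0.04,0,0,0,0,0],[-0.055,0,0,0,0,0],[-0.06,0,0,0,0,0],[-0.06,0,0,0,0,0],[-0.06,0,0,0,0,0],[-0.06,0,0,0,0,0]],
  ],
)

```text
t: 60.07
eef_pos: [0.6572, 0.0121, 0.3138]
tool_rot: [-0.001, -0.01, 1.0, -0.0]
contact_force: [0.5, 0.2, -0.2]
width: 0.005
grip_force: 0.0
```

Request:
play_rows(
  steps=[
    [[-0.05,0,0,0,0,0],[-0.04,0,0,0,0,0],[0,0,0,0,0,0],[0,0,0,0,0,0],[0,0,0,0,0,0],[0,0,0,0,0,0],[0,0,0,0,0,0],[0,0,0,0,0,0]],
  ],
)

```text
t: 60.73
eef_pos: [0.7094, 0.0133, 0.3167]
tool_rot: [0.001, -0.01, 1.0, -0.0]
contact_force: [-0.2, -0.1, 0.3]
width: 0.004
grip_force: 0.0
```

```bash
python3 -c "
from h import *
go((.71,.009,.17))"
```

```text
pos [0.7094 0.0133 0.3167] yaw -178.84 d units [-0.0007 -0.0071  0.2445] rows [1. 1. 4.]
```

Request:
play_rows(
  steps=[
    [[0,-0.006,0.02,0,0,0],[0,0,0.04,0,0,0],[0,0,0.04,0,0,0],[0,0,0.04,0,0,0],[0,0,0.04,0,0,0],[0,0,0.035,0,0,0],[0,0,0.03,0,0,0],[0,0,0,0,0,0]],
  ],
)

```text
t: 61.4
eef_pos: [0.7073, 0.0088, 0.1638]
tool_rot: [-0.003, -0.01, 1.0, -0.0]
contact_force: [0.6, -0.1, -0.4]
width: 0.005
grip_force: 0.0
```

Request:
play_rows(
  steps=[
    [[0.006,0,0,0,0,0],[0.006,0,0,0,0,0],[0.006,0,0,0,0,0],[0.006,0,0,0,0,0],[0.006,0,0,0,0,0],[0.006,0,0,0,0,0],[0.006,0,0,0,0,0],[0.006,0,0,0,0,0]],
  ],
)

```text
t: 62.07
eef_pos: [0.6809, 0.0094, 0.169]
tool_rot: [0.0, -0.01, 1.0, -0.0]
contact_force: [0.6, -0.4, 0.4]
width: 0.004
grip_force: 0.0
```

Run:
```python
from h import *
go((.64,.009,.17)); print(telemetry.state()['contact_force'])
s,_,_=shot('scene','s2'); s=cv2.cvtColor(s,cv2.COLOR_RGB2BGR)
cv2.imwrite('pics/c21.png',cv2.resize(s[100:270,180:360],None,fx=3.3,fy=3.3,interpolation=cv2.INTER_CUBIC))
```

```text
pos [0.6809 0.0094 0.169 ] yaw -178.83 d units [ 0.0681  0.0007 -0.0017] rows [1. 1. 1.]
[ 0.57432688 -0.36093304  0.40266887]
```

View pics/c21.png

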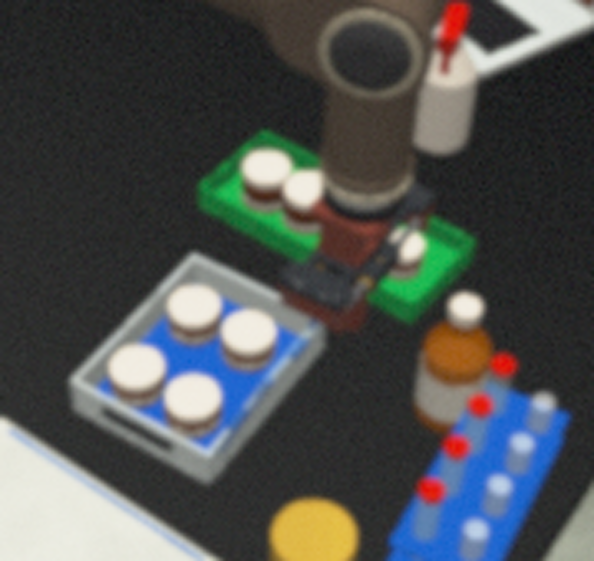

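Fingers are behind the clear lid at about (345,320). Jars are all upright: four in the case, three in the tray. Now I push the lid along an arc.

Request:
play_rows(
  steps=[
    [[0.009,0,-0.0009,0,0,0],[0.009,0,-0.0009,0,0,0],[0.009,0,-0.0009,0,0,0],[0.009,0,-0.0009,0,0,0],[0.009,0,-0.0009,0,0,0],[0.009,0,-0.0009,0,0,0],[0.009,0,-0.0009,0,0,0],[0,0,0,0,0,0]],
  ],
)

```text
t: 62.78
eef_pos: [0.642, 0.0085, 0.1726]
tool_rot: [-0.001, -0.01, 1.0, -0.0]
contact_force: [0.4, -0.2, 0.7]
width: 0.005
grip_force: 0.0
```

Request:
play_rows(
  steps=[
    [[0.009,0,-0.0009,0,0,0],[0.009,0,-0.0009,0,0,0],[0.009,0,-0.0009,0,0,0],[0.009,0,-0.0009,0,0,0],[0.009,0,-0.0009,0,0,0],[0.009,0,-0.0009,0,0,0],[0.005,0,-0.0009,0,0,0],[0,0,0,0,0,0]],
  ],
)

```text
t: 63.45
eef_pos: [0.6069, 0.0079, 0.1763]
tool_rot: [-0.0, -0.01, 1.0, -0.0]
contact_force: [-0.3, -0.4, -0.0]
width: 0.002
grip_force: 0.0
```

```bash
python3 -c "
from h import *
go((.5664,.008,.1728)); print(telemetry.state()['contact_force'])"
```

```text
pos [0.6069 0.0079 0.1763] yaw -178.82 d units [0.0675 0.0016 0.0059] rows [1. 1. 1.]
[-0.3291106  -0.37026086 -0.03602985]
```

```bash
cat > tab.py <<'E'
from h import *
def blobs(im,roi):
    x0,y0,x1,y1=roi; h=cv2.cvtColor(im,cv2.COLOR_RGB2HSV)[y0:y1,x0:x1]
    m=cv2.inRange(h,(105,120,60),(125,255,255)); n,l,st,c=cv2.connectedComponentsWithStats(m)
    return [(st[i][:4]+[x0,y0,0,0]).tolist()+[int(st[i][4])] for i in range(1,n) if st[i][4]>12]
if __name__=="__main__":
    for n in ('top0','top2','top3'):
        try: print(n,blobs(cv2.cvtColor(cv2.imread(f'pics/{n}.png'),cv2.COLOR_BGR2RGB),(225,100,340,240)))
        except Exception as ex: print(n,ex)
    im,e,s=shot('top','top4'); print(blobs(im,(225,100,340,240)))
    im,e,s=shot('wrist','w22'); print('wrist',blobs(im,(0,0,512,384)))
    for d in (0,.032): print('tip px',proj(e,s['eef_pos']+[0,0,d]).round(0))
    for th in (2.,1.9,1.57,1.2,.9,.6): print(th,proj(e,[.593-.19*np.cos(th),.009,.049+.19*np.sin(th)]).round(0))
E
python3 tab.py
```

```text
top0 [[250, 100, 65, 11, 548], [268, 120, 33, 7, 222], [255, 165, 10, 4, 27], [296, 166, 9, 2, 17], [244, 172, 74, 53, 2980]]
top2 [[250, 100, 65, 11, 548], [268, 120, 33, 7, 221], [255, 165, 10, 4, 28], [296, 165, 9, 3, 19], [244, 172, 74, 53, 3419]]
top3 [[250, 100, 65, 11, 547], [268, 120, 33, 7, 197], [255, 165, 10, 4, 28], [244, 172, 13, 53, 421], [265, 172, 11, 3, 27], [266, 178, 10, 15, 74], [259, 201, 36, 24, 424]]
[[250, 100, 22, 11, 188], [269, 146, 6, 4, 21], [256, 166, 9, 3, 24], [296, 166, 9, 2, 17], [244, 172, 74, 53, 2144]]
wrist [[87, 0, 19, 190, 455], [152, 0, 202, 151, 16345], [186, 157, 27, 9, 237], [293, 157, 28, 9, 239], [167, 227, 170, 26, 4107], [253, 290, 2, 7, 14], [251, 328, 8, 29, 155]]
tip px [[253. 217.]]
tip px [[253. 237.]]
2.0 [[252. 337.]]
1.9 [[253. 323.]]
1.57 [[255. 239.]]
1.2 [[259.  97.]]
0.9 [[260.  -2.]]
0.6 [[260. -52.]]
```

The tab (167–337, 227–253 in the wrist view) matches a lid angle of about 1.57 rad, so the lid is following. Continuing the arc.

Request:
play_rows(
  steps=[
    [[0.0085,0,0,0,0,0],[0.0085,0,0,0,0,0],[0.0085,0,0,0,0,0],[0.0085,0,0.001,0,0,0],[0.0085,0,0.001,0,0,0],[0.0085,0,0.001,0,0,0],[0.0085,0,0.001,0,0,0],[0.0085,0,0.002,0,0,0]],
  ],
)

```text
t: 64.22
eef_pos: [0.5667, 0.0072, 0.1728]
tool_rot: [0.0, -0.01, 1.0, 0.0]
contact_force: [1.7, -0.9, -0.2]
width: 0.005
grip_force: 0.9
```

Request:
play_rows(
  steps=[
    [[0.008,0,0.002,0,0,0],[0.008,0,0.003,0,0,0],[0.008,0,0.003,0,0,0],[0.008,0,0.003,0,0,0],[0.008,0,0.003,0,0,0],[0.008,0,0.003,0,0,0],[0.008,0,0.003,0,0,0],[0.008,0,0.004,0,0,0]],
  ],
)

```text
t: 64.88
eef_pos: [0.5284, 0.0064, 0.158]
tool_rot: [0.0, -0.01, 1.0, 0.0]
contact_force: [2.5, 0.7, -0.7]
width: 0.003
grip_force: 0.7
```

```bash
python3 tab.py | tail -8; python3 -c "
from h import *
go((.4934,.007,.1336)); print(telemetry.state()['contact_force'])"
```

```text
tip px [[253. 217.]]
tip px [[253. 237.]]
2.0 [[252. 456.]]
1.9 [[253. 450.]]
1.57 [[255. 392.]]
1.2 [[258. 265.]]
0.9 [[260. 156.]]
0.6 [[260.  84.]]
pos [0.5275 0.0061 0.1577] yaw -178.83 d units [0.0568 0.0026 0.0403] rows [1. 1. 1.]
[ 0.19282563 -0.57319368 -0.34423496]
```

Request:
play_rows(
  steps=[
    [[0.008,0,0.004,0,0,0],[0.008,0,0.004,0,0,0],[0.0075,0,0.005,0,0,0],[0.007,0,0.005,0,0,0],[0.007,0,0.005,0,0,0],[0.007,0,0.005,0,0,0],[0.0065,0,0.006,0,0,0],[0.0065,0,0.006,0,0,0]],
  ],
)

```text
t: 65.65
eef_pos: [0.4937, 0.0056, 0.134]
tool_rot: [-0.0, -0.01, 1.0, -0.0]
contact_force: [-0.0, 0.1, 0.7]
width: 0.006
grip_force: 0.6
```

```bash
python3 tab.py | tail -9; python3 -c "
from h import *
go((.4669,.007,.1013)); print(telemetry.state()['contact_force'])"
```

```text
wrist [[79, 62, 16, 143, 380], [150, 108, 207, 100, 12599], [61, 208, 94, 75, 931], [352, 216, 93, 62, 879]]
tip px [[253. 217.]]
tip px [[253. 237.]]
2.0 [[252. 539.]]
1.9 [[253. 539.]]
1.57 [[255. 494.]]
1.2 [[259. 360.]]
0.9 [[260. 234.]]
0.6 [[261. 144.]]
pos [0.493  0.0055 0.1336] yaw -178.82 d units [0.0434 0.0034 0.0539] rows [1. 1. 1.]
[-0.00567342  0.45719034 -0.39970153]
```

Request:
play_rows(
  steps=[
    [[0.0065,0,0.006,0,0,0],[0.006,0,0.0065,0,0,0],[0.006,0,0.0065,0,0,0],[0.0055,0,0.0065,0,0,0],[0.0055,0,0.007,0,0,0],[0.005,0,0.007,0,0,0],[0.005,0,0.007,0,0,0],[0.0045,0,0.0075,0,0,0]],
  ],
)

```text
t: 66.42
eef_pos: [0.4675, 0.0051, 0.1015]
tool_rot: [-0.0, -0.01, 1.0, -0.0]
contact_force: [0.5, -0.1, 0.7]
width: 0.002
grip_force: 0.4
```

Request:
play_rows(
  steps=[
    [[0.0045,0,0.0075,0,0,0],[0.004,0,0.0075,0,0,0],[0.004,0,0.008,0,0,0],[0.0035,0,0.008,0,0,0],[0.0035,0,0.008,0,0,0],[0.003,0,0.008,0,0,0],[0.003,0,0.008,0,0,0],[0.003,0,0.008,0,0,0]],
  ],
)

```text
t: 67.08
eef_pos: [0.4507, 0.0047, 0.0636]
tool_rot: [0.0, -0.01, 1.0, 0.0]
contact_force: [-0.1, -0.4, 1.3]
width: 0.008
grip_force: 0.4
```

```bash
python3 tab.py | tail -10|cut -c1-300; python3 -c "
from h import *
go((.443,.007,.022)); print(telemetry.state()['contact_force'])"
```

```text
[[250, 100, 65, 11, 549], [255, 164, 11, 3, 25], [244, 172, 1, 47, 47], [244, 223, 13, 2, 24], [266, 222, 31, 9, 216]]
wrist [[40, 106, 16, 88, 326], [179, 160, 147, 34, 4767], [129, 170, 45, 24, 730], [333, 170, 44, 22, 646], [53, 198, 18, 100, 308], [63, 209, 47, 89, 1082], [396, 209, 47, 88, 1084], [72, 327, 7, 27, 72], [113, 328, 20, 31, 264], [372, 328, 21, 31, 279]]
tip px [[253. 217.]]
tip px [[253. 237.]]
2.0 [[252. 834.]]
1.9 [[253. 864.]]
1.57 [[257. 897.]]
1.2 [[262. 712.]]
0.9 [[264. 461.]]
0.6 [[264. 275.]]
pos [0.4501 0.0047 0.0633] yaw -178.82 d units [0.0117 0.004  0.0689] rows [1. 1. 1.]
[ 0.47893753  0.48976232 -0.97664866]
```

The tab is now near the front rim (top view (281,226)). Slow final descent.

Request:
play_rows(
  steps=[
    [[0.002,0,0.005,0,0,0],[0.002,0,0.005,0,0,0],[0.002,0,0.005,0,0,0],[0.001,0,0.005,0,0,0],[0.001,0,0.005,0,0,0],[0.001,0,0.005,0,0,0],[0.001,0,0.005,0,0,0],[0.001,0,0.005,0,0,0]],
  ],
)

```text
t: 67.85
eef_pos: [0.4442, 0.0046, 0.0398]
tool_rot: [0.0, -0.01, 1.0, 0.0]
contact_force: [0.3, 0.1, 1.1]
width: 0.007
grip_force: 0.3
```

Request:
play_rows(
  steps=[
    [[0,0,0.003,0,0,0],[0,0,0.003,0,0,0],[0,0,0.003,0,0,0],[0,0,0.003,0,0,0],[0,0,0.003,0,0,0],[0,0,0.003,0,0,0],[0,0,0.003,0,0,0],[0,0,0.003,0,0,0]],
  ],
)

```text
t: 68.52
eef_pos: [0.4442, 0.0046, 0.0255]
tool_rot: [-0.0, -0.01, 1.0, -0.0]
contact_force: [-0.4, -0.3, 0.4]
width: 0.005
grip_force: 0.3
```

```bash
python3 tab.py | sed -n '4,5p' |cut -c1-200; python3 -c "
from h import *
go((.443,.007,.022)); print(telemetry.state()['contact_force'])"
```

```text
[[250, 100, 65, 11, 550], [255, 164, 11, 3, 23], [244, 172, 1, 51, 51], [267, 228, 30, 8, 206]]
wrist [[5, 115, 37, 183, 778], [182, 155, 141, 34, 4697], [64, 206, 31, 92, 1072], [411, 207, 30, 90, 1087], [44, 328, 11, 39, 109], [91, 328, 18, 36, 370], [394, 328, 21, 51, 531]]
pos [0.4441 0.0046 0.0254] yaw -178.83 d units [0.0018 0.0041 0.0057] rows [1. 1. 1.]
[-0.49185979 -0.45913893  0.09762272]
```

Continue down in small steps until the contact force rises.

Request:
play_rows(
  steps=[
    [[0,0,0.002,0,0,0],[0,0,0.002,0,0,0],[0,0,0.002,0,0,0],[0,0,0.001,0,0,0],[0,0,0.001,0,0,0],[0,0,0,0,0,0],[0,0,0,0,0,0],[0,0,0,0,0,0]],
  ],
)

```text
t: 69.28
eef_pos: [0.4443, 0.0046, 0.022]
tool_rot: [0.0, -0.01, 1.0, -0.001]
contact_force: [-7.4, -0.4, 20.7]
width: 0.007
grip_force: 10.3
```

Request:
play_rows(
  steps=[
    [[0,0,0.001,0,0,0],[0,0,0.001,0,0,0],[0,0,0.001,0,0,0],[0,0,0.001,0,0,0],[0,0,0,0,0,0],[0,0,0,0,0,0],[0,0,0,0,0,0],[0,0,0,0,0,0]],
  ],
)

```text
t: 69.95
eef_pos: [0.4445, 0.0045, 0.0216]
tool_rot: [0.001, -0.01, 1.0, -0.002]
contact_force: [-16.3, -0.6, 53.4]
width: 0.002
grip_force: 27.3
```

```bash
python3 tab.py | sed -n '4,5p' |cut -c1-200; python3 -c "
from h import *
go((.443,.007,.022)); print(telemetry.state()['contact_force'])
e=ext(dict(np.load('top0.npz')))
for a in (0,.03,.06,.1): 
  P=[.593-.19*np.cos(a),.009,.052+.19*np.sin(a)]; print(a,proj(e,P).round(1))"
```

```text
[[250, 100, 65, 11, 550], [255, 164, 11, 3, 24], [244, 172, 1, 51, 51], [267, 228, 30, 8, 208]]
wrist [[2, 115, 37, 183, 788], [182, 154, 141, 35, 4725], [64, 206, 30, 92, 1087], [413, 207, 29, 90, 1092], [43, 328, 5, 13, 21], [89, 328, 18, 36, 374], [396, 328, 21, 51, 540]]
pos [0.4445 0.0045 0.0216] yaw -178.81 d units [ 0.0024  0.0042 -0.0007] rows [1. 1. 1.]
[-17.16242023  -1.14710442  54.23769479]
0 [[279.7 230.4]]
0.03 [[279.8 230.2]]
0.06 [[279.9 229.8]]
0.1 [[280.1 229.3]]
```

Firm stop at the rim height: the lid is closed. Backing off.

Request:
play_rows(
  steps=[
    [[0,0,-0.004,0,0,0],[0,0,-0.01,0,0,0],[0,0,-0.03,0,0,0],[0,0,-0.05,0,0,0],[0,0,-0.06,0,0,0],[0,0,-0.06,0,0,0],[0,0,-0.06,0,0,0],[0,0,-0.06,0,0,0]],
  ],
)

```text
t: 70.72
eef_pos: [0.4438, 0.0048, 0.2207]
tool_rot: [0.0, -0.01, 1.0, 0.0]
contact_force: [0.7, -0.3, -0.7]
width: 0.004
grip_force: 0.0
```

Request:
play_rows(
  steps=[
    [[0,-0.06,-0.02,0,0,0],[0,-0.06,0,0,0,0],[0,-0.06,0,0,0,0],[0,-0.06,0,0,0,0],[0,-0.05,0,0,0,0],[0,0,0,0,0,0],[0,0,0,0,0,0],[0,0,0,0,0,0]],
  ],
)

```text
t: 71.38
eef_pos: [0.4478, -0.1685, 0.2308]
tool_rot: [-0.0, -0.01, 1.0, 0.0]
contact_force: [-0.6, 0.1, -0.3]
width: 0.006
grip_force: 0.0
```

Run:
```python
from look import *
from tab import blobs
t,e,_=shot('top','top9'); print(blobs(t,(225,100,340,240)))
s,_,_=shot('scene'); w,_,_=shot('wrist')
f=lambda a:cv2.cvtColor(a,cv2.COLOR_RGB2BGR)
cv2.imwrite('pics/fin.png',np.vstack([np.hstack([cv2.resize(f(w),(400,300)),cv2.resize(f(t)[80:260,130:370],(400,300))]),np.hstack([cv2.resize(f(s)[120:280,180:350],(400,300)),cv2.resize(f(s),(400,300))])]))
```

```text
[[250, 100, 65, 11, 549], [255, 164, 11, 3, 21], [295, 165, 11, 2, 20], [244, 172, 1, 51, 51], [267, 228, 29, 7, 196]]
```

View pics/fin.png

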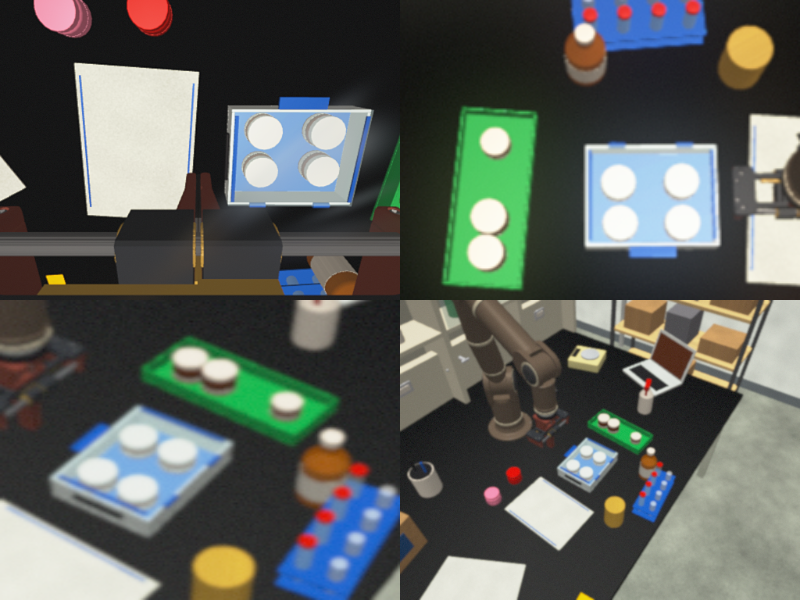

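The lid lies flat on the rim with its tab at (653,252). Four jars are inside, three odd ones stand in the tray, and the bystanders are in place. Handing in.

```bash
python3 -c "
from rig import env
print(env.hand_in())"
```

```text
the job is handed in; nothing more can be done
None
```

The job is handed in at about 71 s: the four right-size jars are in the case with the lid closed flat, the three odd jars stand in the green tray, and the reagent bottle, tin and spray bottle are undisturbed. I pressed the closed lid with about 54 N at the fingertips before backing off, and one tall jar in the tray now touches its neighbour, both upright.

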